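# Fetch the large doming former from behind the containers and nest it in its die

## Task

The large doming former at the back of the tool tray has to go into the dishing die, but the round tin, the oblong can and the spray can stand close in front of it. First stand all three containers upright together on the drip tray, then take the former out by its shank and seat it nose down in the dish of the die, upright with its flange flush on the die's top, and only after that put each container back upright on the very spot of the tool tray where it stood at the start (to about 1 cm). Set everything down rather than dropping it, tip nothing over, and leave the two smaller formers and the hammer undisturbed.

Things in the scene. Friction and masses are not known exactly. Their poses are not given: they have to be found in the camera images.
- tool_tray: Fixed grey sheet-steel tray, dark rubber floor, 210 mm (its x) by 300 mm (its y), lip 12 mm high, floor 3 mm above the bench. Origin: middle of its underside; +x points to its back, away from the robot; z up. A rest ring of pipe, 53 mm across, top 26 mm above the bench, sits at x = +40 mm, y = 0 (the large former starts in it); smaller rings hold the other formers in the back corners.
- large_former: Loose steel former, 0.6 kg, largest of three: ball nose below (radius 20 mm), round flange 60 mm across from 21 to 31 mm above the nose tip, above it an upright round shank 32 mm in diameter up to 68 mm. Origin: tip of the nose; z up the shank. Starts upright in its ring, origin 5 mm above the bench, the containers 3 to 25 mm from its flange. Grip the shank from above.
- round_tin: Loose round metal tin with a pressed lid, 58 mm in diameter, 118 mm high, about 0.4 kg. Origin: centre of its underside; z up. Starts upright on the tool tray in one of three spots close in front of the large former.
- oblong_can: Loose rectangular metal can, 36 mm (its x) by 58 mm (its y), body 114 mm high, black screw cap 24 mm across on top near its +y end (128 mm in all), about 0.4 kg. Origin: centre of its underside; z up. Starts upright in one of three spots close in front of the large former, its long side roughly across the robot's view. Grip it across the 36 mm.
- spray_can: Loose round spray can, 52 mm in diameter, straight sides up to 110 mm, then a shoulder and a black cap 35 mm across (132 mm high in all), about 0.3 kg. Origin: centre of its underside; z up. Starts upright on the tool tray in one of three spots close in front of the large former.
- drip_tray: Fixed square galvanised drip tray, empty, 230 by 230 mm, lip 12 mm high, floor 3 mm above the bench, on one side of the tool tray (left or right). Origin: centre of its underside; x and y along its sides, z up. There is room for the three containers 100 mm apart.
- dishing_die: Fixed turned steel die, 94 mm across, on a 150 mm square plate, beside the tool tray (left or right). Flat top 60 mm above the bench, in it a round dish, 46 mm wide at the mouth, 21.5 mm deep, that fits the large former's nose and centres it. Origin: on the axis, at bench level; z up. Fully home, the former's flange lies on the top and its origin is on the axis, 39 mm above this origin.
- medium_former: Bystander: a smaller loose steel former of the same kind, flange 40 mm across, 44 mm high, standing in its ring near the back left corner of the tool tray. Origin: tip of its nose. Leave it alone.
- small_former: Bystander: the smallest loose steel former, flange 33 mm across, 35 mm high, standing in its ring near the back right corner of the tool tray. Origin: tip of its nose. Leave it alone.
- hammer: Bystander: a hammer lying on the bench beyond the tool tray, handle roughly across the robot's view. Leave it alone.
Mind the look-alikes: they are no part of the job. What is shaped like the large_former but orange or yellow is not meant.

How it is judged:
By the outcome, as a careful person would: the job done as asked, in the order asked, and still so for the second after the job is handed in, with the robot touching nothing.
It also fails if it takes over 136 s, if anything falls off the work surface, if the arm or the gripper's body presses on something with over 40 N, if the wrist force passes 120 N, or if a joint passes its speed limit or range.

## Robot

A 7-joint arm with a two-finger parallel gripper is mounted at the origin on the work surface. World frame = base frame: x ahead of the robot, y to its left, z up, the work surface at z = 0. Lengths are in m, angles in rad, forces in N, time in s.
With the tool pointing down it reaches from about 0.425 to 0.875 m from the base axis. Payload 4.7 kg.
Tool frame: the origin (TCP) lies at the very end of the fingers, on their centre line; the grasp point (between the pads) lies 19 mm behind it; x points along the fingers, z is the direction in which the jaws open and shut, and the axes are right-handed (so a half turn about x gives the same grasp; the last joint's range is limited). The gripper opens to 87 mm and grips with 3 to 60 N. Pads are 19 mm wide; open, the fingers measure 117 mm over their backs; the gripper's body (75 mm by 190 mm) begins 51 mm behind the grasp point.
Start: joints at [1.235, 0.321, -0.07, 1.45, 0.023, 1.371, -0.057], TCP at [0.223, -0.611, 0.223] pointing down, gripper open.
Joint ranges: [-2.86, 2.86], [-0.3, 2.09], [-1.38, 1.24], [0.06, 2.45], [-1.56, 4.7], [0.09, 2.05], [-2.69, 2.69]. Speed limits (rad/s): [2.57, 2.57, 3.14, 3.14, 3.14, 3.14, 3.14].

## Interface

Orientations are given as a rotation vector (axis times angle).
In Python, from bench import * gives the robot as it stands.
- The arm moves only by the shell command python3 -m handwheel 'ROWS' [OPENING] [FORCE]. ROWS is JSON, a list of rows, each an object with "xyz": the shift along the world's x, y, z in cm, a list of three; "angular": the turn, a rotation vector about the world's x, y, z in degrees, a list of three. A call has 1 to 5 rows; each row shifts and turns the pose as measured when the row begins; what a row does not reach is not made up. A row lasts 1/12 s, in which the tool goes at most 41.7 mm and 7.16 degrees, less where a joint would pass 70% of its speed; a pose out of reach is approached as far as the arm can. A call with a gripper value outside its range is refused whole. OPENING is the finger opening in cm, from 0 to 8.7, set as the call begins (- or left out, the last holds). The fingers move at their own pace and stop on an object; FORCE is the grip in N (left out, the last holds). Time passes only in rows, so rows that do not move let the fingers close. It gives the time, the measured TCP pose, the force and the opening at its end, in the units of the state.
- get_state(): the state, without advancing time (a new reading comes with each control period).
- get_image(name): name is "side" or "top"; returns a dict with "pixels" (384x512x3 uint8, blue, green, red), "K" (3x3 intrinsics, pixels), "dist" ([k1, k2, p1, p2, k3] as OpenCV has them; the pictures are not rectified), "cam_to_world" (4x4, takes a point from camera to world coordinates). Camera axes: x right, y down, z forward; pixel columns grow to the right and rows downward; lengths in m; the calibration is good to about 2 mm. A picture is of the moment at which its call begins. There is no depth.
- close_job(): hands the job in, once; it reports no verdict.
The state is a dict: "time": time; "joint_positions": joint angles; "qd": joint speeds; "joint_torque": joint torques, N m; "position": TCP position; "tool_rot": TCP orientation; "ft_force": force on the tool from outside, world axes, zero at the start; "torque": the same for the moment, N m; "grip_width": opening from 0.0 (shut) to 1.0 (fully open).
Only numpy, scipy, OpenCV 4.12 (cv2) and the standard library are available. Lean on these libraries where they do the work, as an engineer would, in place of code of your own. Each camera call takes 0.05 s, during which the arm holds its last target.

## Working session

There is one attempt and no reset: what is moved stays moved. The work goes in short steps, Python scripts to look and compute and a shell command to move; the robot and the scene stay as the last step left them, time stands still between calls to the robot, and variables do not carry over. Pictures are saved under pics/ and viewed, and the job is handed in when it is done.

```bash
ls; mkdir -p pics
python3 - <<'E'
from bench import *
import cv2,json
s=get_state();print({k:(v if not hasattr(v,'tolist') else v.tolist()) for k,v in s.items()})
for n in("side","top"):
    d=get_image(n);cv2.imwrite(f"pics/{n}0.png",d["pixels"]);print(n,d["K"],d["dist"],d["cam_to_world"])
E
```

```text
pics
{'time': 0.0, 'joint_positions': [1.2350817129365665, 0.32184486125681705, -0.07009280182193654, 1.4516884828482792, 0.022619617699116596, 1.3707921128038398, -0.056881979752970185], 'qd': [-0.0008389144560908986, 0.0009612198985409532, 0.0011024247643922457, -0.0013841886663172156, 4.73450165477626e-05, -0.00011403047025092782, 0.00039583239570524856], 'joint_torque': [0.0003749842471734155, -49.128581285476685, -0.40380271151661873, -31.253374814987183, -0.0638090050779283, 0.04371164599433541, 0.00017529343949718168], 'position': [0.22252944971547142, -0.6101256373316177, 0.22144061974181253], 'tool_rot': [0.9487918179130758, 1.3563489059448666, -0.9471069160159926], 'ft_force': [-0.24440556670262595, -0.5622693272080754, 0.25409665206872456], 'torque': [-0.04529747849578215, 0.0020801813998857725, -0.03165412639908949], 'grip_width': 1.0022332899565796}
side [[391.28486328   0.         253.01445432]
 [  0.         391.28486328 190.8295867 ]
 [  0.           0.           1.        ]] [-0.01034149  0.          0.          0.          0.        ] [[-0.85444678 -0.31375949  0.41409623  0.24982435]
 [-0.51901884  0.55115518 -0.6533356   0.58145223]
 [-0.02324104 -0.77316424 -0.63377985  0.61052573]
 [ 0.          0.          0.          1.        ]]
top [[363.0211874    0.         251.5830102 ]
 [  0.         363.0211874  190.65332029]
 [  0.           0.           1.        ]] [-0.06061587  0.          0.          0.          0.        ] [[-0.00552202 -0.98763365  0.15668209  0.45437134]
 [-0.99976124  0.00876526  0.02001607 -0.01382783]
 [-0.02114191 -0.15653415 -0.98744624  0.9862843 ]
 [ 0.          0.          0.          1.        ]]
```

View pics/side0.png

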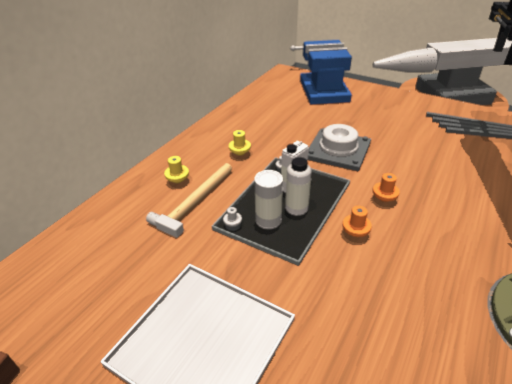

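View pics/top0.png

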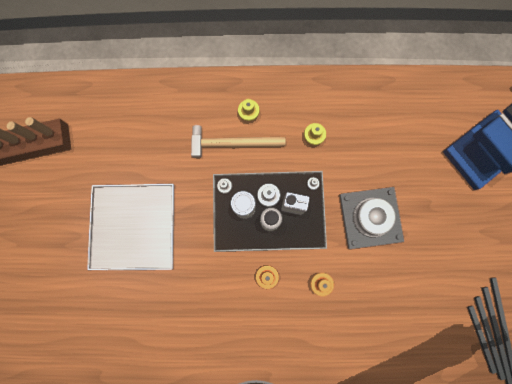

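The top view shows the drip tray on the left (132,227), the tool tray in the middle (270,211) and the die on the right (376,216). The containers sit near (243,204), (271,219) and (296,203), with the former at (268,195). I'll zoom in.

Run:
```python
import cv2
t=cv2.imread("pics/top0.png")[165:260,205:335];cv2.imwrite("pics/topz.png",cv2.resize(t,None,fx=6,fy=6,interpolation=cv2.INTER_CUBIC))
t=cv2.imread("pics/side0.png")[115:265,205:385];cv2.imwrite("pics/sidez.png",cv2.resize(t,None,fx=4,fy=4,interpolation=cv2.INTER_CUBIC))
t=cv2.imread("pics/top0.png")[180:255,335:410];cv2.imwrite("pics/diez.png",cv2.resize(t,None,fx=7,fy=7,interpolation=cv2.INTER_CUBIC))
```

```text
(no output)
```

View pics/topz.png

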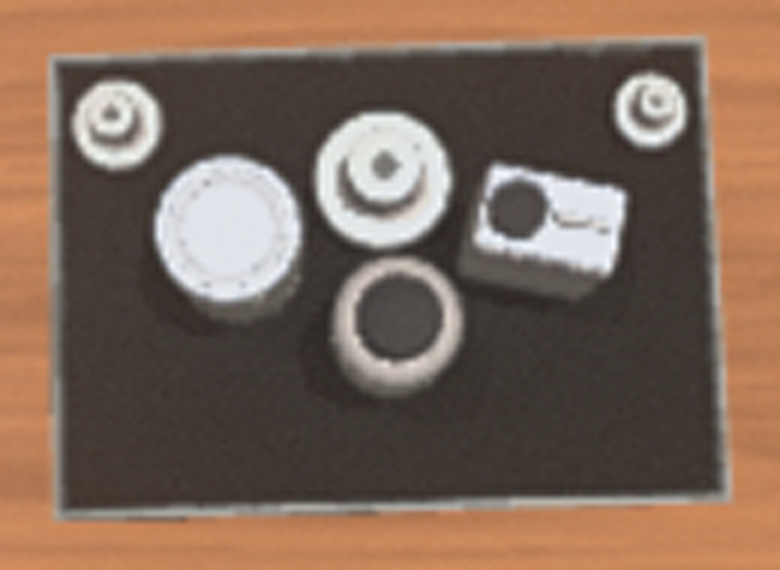

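View pics/sidez.png

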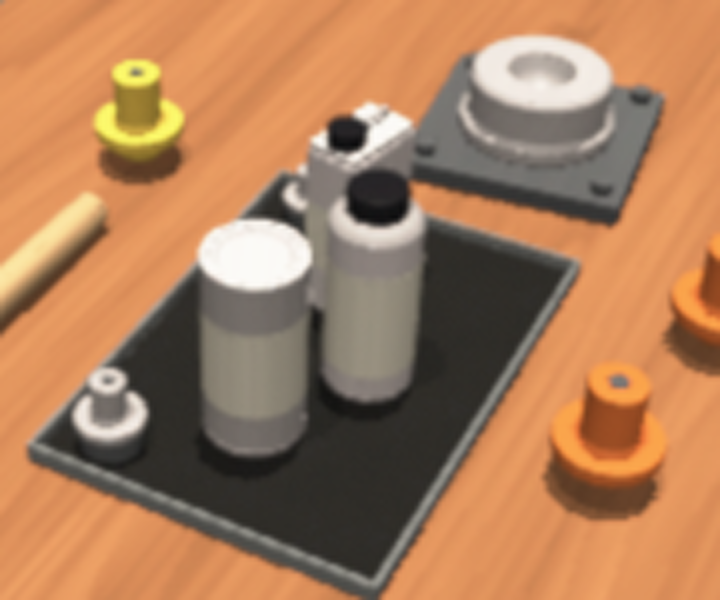

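View pics/diez.png

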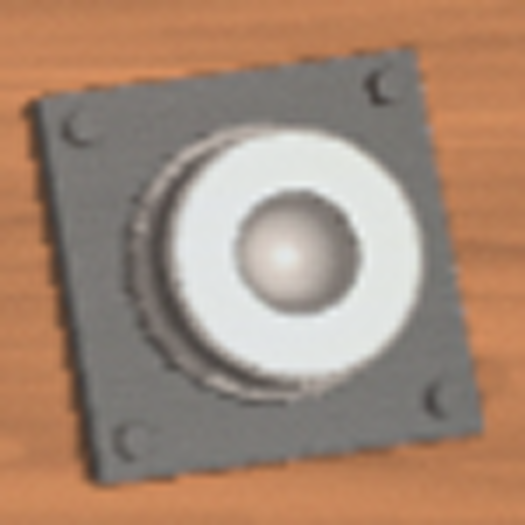

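```bash
cat > h.py <<'E'
import cv2,numpy as np
from bench import *
def ray(d,uv):
    p=cv2.undistortPoints(np.array(uv,float).reshape(-1,1,2),d["K"],np.array(d["dist"])).reshape(-1,2)
    T=np.array(d["cam_to_world"]);return T[:3,3],np.c_[p,np.ones(len(p))]@T[:3,:3].T
def plane(d,uv,z):
    o,r=ray(d,uv);return o+r*((z-o[2])/r[:,2])[:,None]
def proj(d,P):
    T=np.linalg.inv(np.array(d["cam_to_world"]));rv,_=cv2.Rodrigues(T[:3,:3])
    return cv2.projectPoints(np.array(P,float).reshape(-1,1,3),rv,T[:3,3],d["K"],np.array(d["dist"]))[0].reshape(-1,2)
S=6
def up(d,x0,y0,x1,y1,gray=True):
    im=d["pixels"][y0:y1,x0:x1];im=cv2.resize(im,None,fx=S,fy=S,interpolation=cv2.INTER_CUBIC)
    return cv2.cvtColor(im,cv2.COLOR_BGR2GRAY) if gray else im
def full(c,x0,y0): return (np.array(c,float).reshape(-1,2)+.5)/S-.5+[x0,y0]
def circ(P):
    A=np.c_[2*P[:,:2],np.ones(len(P))];b=(P[:,:2]**2).sum(1);x=np.linalg.lstsq(A,b,rcond=None)[0]
    return x[:2],np.sqrt(x[2]+x[0]**2+x[1]**2)
E
python3 - <<'E'
from h import *
import json
d=get_image("top")
g=up(d,205,165,335,260)
for th in (120,190,210):
    m=(g>th).astype(np.uint8)
    cs,h=cv2.findContours(m,cv2.RETR_CCOMP,cv2.CHAIN_APPROX_NONE)
    for c,hh in zip(cs,h[0]):
        a=cv2.contourArea(c)
        if 1500<a<40000:
            x,y,w,hh2=cv2.boundingRect(c);
            uv=full(c,205,165)
            r=cv2.minAreaRect(c)
            print(th,"hole" if hh[3]>=0 else "out",a,(x,y,w,hh2),[ (z,)+tuple(np.round(np.r_[circ(plane(d,uv,z))[0],circ(plane(d,uv,z))[1]],4)) for z in (.036,.073,.121,.135,.117)])
g=up(d,335,180,410,255)
for th in (190,200,215):
    m=(g>th).astype(np.uint8)
    cs,h=cv2.findContours(m,cv2.RETR_CCOMP,cv2.CHAIN_APPROX_NONE)
    for c,hh in zip(cs,h[0]):
        if cv2.contourArea(c)>5000:
            P=plane(d,full(c,335,180),.06);print("die",th,hh[3]>=0,circ(P))
# oblong
E
```

```text
120 out 12577.0 (335, 258, 127, 128) [(0.036, np.float64(0.5321), np.float64(-0.0446), np.float64(0.0276)), (0.073, np.float64(0.5291), np.float64(-0.0434), np.float64(0.0265)), (0.121, np.float64(0.5252), np.float64(-0.0419), np.float64(0.0252)), (0.135, np.float64(0.524), np.float64(-0.0414), np.float64(0.0247)), (0.117, np.float64(0.5255), np.float64(-0.042), np.float64(0.0253))]
120 hole 6111.5 (355, 272, 89, 91) [(0.036, np.float64(0.5336), np.float64(-0.0449), np.float64(0.0193)), (0.073, np.float64(0.5305), np.float64(-0.0437), np.float64(0.0185)), (0.121, np.float64(0.5265), np.float64(-0.0422), np.float64(0.0175)), (0.135, np.float64(0.5254), np.float64(-0.0417), np.float64(0.0173)), (0.117, np.float64(0.5269), np.float64(-0.0423), np.float64(0.0176))]
120 out 12489.0 (472, 164, 155, 113) [(0.036, np.float64(0.5763), np.float64(-0.1121), np.float64(0.0288)), (0.073, np.float64(0.5716), np.float64(-0.1083), np.float64(0.0277)), (0.121, np.float64(0.5654), np.float64(-0.1033), np.float64(0.0262)), (0.135, np.float64(0.5636), np.float64(-0.1019), np.float64(0.0258)), (0.117, np
[... 6739 characters left out ...]
, np.float64(0.6095), np.float64(-0.1447), np.float64(0.0112)), (0.135, np.float64(0.607), np.float64(-0.1426), np.float64(0.0111)), (0.117, np.float64(0.6102), np.float64(-0.1453), np.float64(0.0113))]
die 190 False (array([ 0.53373756, -0.31562278]), np.float64(0.04446913073626871))
die 190 True (array([ 0.53387195, -0.31576407]), np.float64(0.023491320828312904))
die 200 False (array([ 0.53373804, -0.3156632 ]), np.float64(0.04401323240726693))
die 200 True (array([ 0.5338439 , -0.31571346]), np.float64(0.023882670798939926))
die 215 False (array([ 0.53376633, -0.31572111]), np.float64(0.04311177152532268))
die 215 True (array([ 0.53387256, -0.31558129]), np.float64(0.024580461151546953))
```

Run:
```python
from h import *
d=get_image("top")
g=up(d,205,165,335,260)
for th in (120,150,170,185):
    m=(g>th).astype(np.uint8); cs,_=cv2.findContours(m,cv2.RETR_EXTERNAL,cv2.CHAIN_APPROX_NONE)
    for c in cs:
        x,y,w,h=cv2.boundingRect(c)
        if 465<x<485 and w>130:
            P=plane(d,full(c,205,165),.117);print(th,cv2.minAreaRect((P[:,:2]*1000).astype(np.float32)))
cap=(g[170:250,475:560]<110).astype(np.uint8)
cs,_=cv2.findContours(cap,cv2.RETR_EXTERNAL,cv2.CHAIN_APPROX_NONE)
for c in cs:
    if 1000<cv2.contourArea(c)<4500: print("cap",circ(plane(d,full(c.reshape(-1,2)+[475,170],205,165),.131)))
# tray corners (inner dark)
im=d["pixels"].astype(int)
def quad(m,z,off):
    cs,_=cv2.findContours(m,cv2.RETR_EXTERNAL,cv2.CHAIN_APPROX_NONE);c=max(cs,key=cv2.contourArea)
    P=plane(d,full(c,*off),z);r=cv2.minAreaRect((P[:,:2]*1000).astype(np.float32));print(r,cv2.boxPoints(r).round(1).tolist())
S0=up(d,200,160,340,262,False).astype(int)
m=((S0[...,2]-S0[...,0])<40).astype(np.uint8);quad(m,.012,(200,160))
S0=up(d,75,170,190,285,False).astype(int)
m=((S0[...,2]-S0[...,0])<40).astype(np.uint8);quad(m,.012,(75,170))
# side view
s=get_image("side")
u=up(s,205,115,385,265)
cv2.imwrite("pics/s6.png",cv2.resize(up(s,250,135,320,235,False),None,fx=1.,fy=1.))
for n,P in dict(tin=[.5626,.0256,.121],spray=[.5254,-.0417,.135],former=[.595,-.0387,.073],die=[.5338,-.3157,.06]).items(): print(n,proj(s,P))
```

```text
150 ((566.2139892578125, -103.79109191894531), (57.660945892333984, 35.57437515258789), 77.66344451904297)
170 ((566.3417358398438, -103.85389709472656), (56.945274353027344, 34.657981872558594), 77.71942901611328)
185 ((566.4426879882812, -103.8636703491211), (56.30549240112305, 33.83551025390625), 77.83384704589844)
cap (array([ 0.56799773, -0.08932313]), np.float64(0.01095601996520674))
((554.6516723632812, -39.41827392578125), (210.8656463623047, 300.337158203125), 1.1853446960449219) [[446.1000061035156, 108.5], [452.29998779296875, -191.6999969482422], [663.2000122070312, -187.39999389648438], [657.0, 112.9000015258789]]
((514.6096801757812, 334.9896545410156), (232.916259765625, 234.9604949951172), 0.4820367991924286) [[397.20001220703125, 451.5], [399.1000061035156, 216.5], [632.0999755859375, 218.5], [630.0999755859375, 453.3999938964844]]
tin [[268.91275203 178.15305381]]
spray [[300.10158861 161.22210152]]
former [[270.37254756 175.63857449]]
die [[340.59590884 132.17120026]]
```

View pics/s6.png

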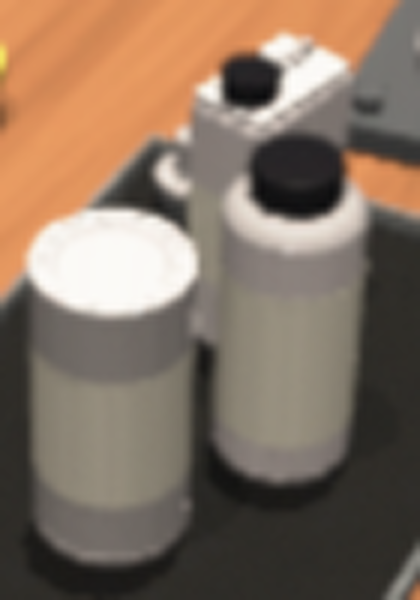

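```bash
cat > st.py <<'E'
from bench import *
from scipy.spatial.transform import Rotation as R
import numpy as np,sys
s=get_state();M=R.from_rotvec(s["tool_rot"]).as_matrix();p=np.array(s["position"])
jaw=np.degrees(np.arctan2(M[1,2],M[0,2]))
# tilt correction: world rotvec bringing tool x to -z
c=np.cross(M[:,0],[0,0,-1]);
print("t",round(s["time"],2),"p_cm",(p*100).round(2),"x",M[:,0].round(3),"jawdeg",round(jaw,2),"tiltfix_deg",np.degrees(c).round(2),"F",np.array(s["ft_force"]).round(1),"grip_cm",round(s["grip_width"]*8.7,2),"q",np.round(s["joint_positions"],2))
if len(sys.argv)>3:
    t=np.array(list(map(float,sys.argv[1:4])));print("delta_cm",(t-p*100).round(2))
E
python3 st.py 52.54 -4.17 7.3; python3 -m handwheel '[{"xyz":[0,0,2],"angular":[0,0,0]}]' 7.0 20; python3 st.py
```

```text
t 0.25 p_cm [ 22.26 -61.04  22.2 ] x [-0.     0.001 -1.   ] jawdeg -69.96 tiltfix_deg [-0.05 -0.02 -0.  ] F [0.5 0.3 0. ] grip_cm 8.73 q [ 1.24  0.32 -0.07  1.45  0.02  1.37 -0.06]
delta_cm [ 30.28  56.87 -14.9 ]
time: 0.33
position: [0.2217, -0.6083, 0.2376]
tool_rot: [0.953, 1.362, -0.945]
ft_force: [-0.5, -0.5, -1.0]
grip_width: 0.973
t 0.33 p_cm [ 22.17 -60.83  23.76] x [-0.003  0.008 -1.   ] jawdeg -69.95 tiltfix_deg [-0.47 -0.19 -0.  ] F [-0.5 -0.5 -1. ] grip_cm 8.47 q [ 1.23  0.32 -0.07  1.43  0.02  1.41 -0.06]
```

```bash
for i in 1 2 3; do python3 -m handwheel '[{"xyz":[1.7,3.2,0],"angular":[0,0,4]},{"xyz":[1.7,3.2,0],"angular":[0,0,4]},{"xyz":[1.7,3.2,0],"angular":[0,0,4]},{"xyz":[1.7,3.2,0],"angular":[0,0,4]},{"xyz":[1.7,3.2,0],"angular":[0,0,4]}]' 7.0 20 >/dev/null; python3 st.py 52.54 -4.17 22; done
```

```text
t 0.75 p_cm [ 30.08 -45.2   23.95] x [-0.006 -0.002 -1.   ] jawdeg -50.16 tiltfix_deg [ 0.13 -0.35  0.  ] F [1.2 0.4 0.7] grip_cm 7.04 q [ 1.12  0.1  -0.2   1.69  0.03  1.36  0.04]
delta_cm [22.46 41.03 -1.95]
t 1.17 p_cm [ 38.8  -28.34  23.97] x [-0.004 -0.006 -1.   ] jawdeg -29.2 tiltfix_deg [ 0.37 -0.25  0.  ] F [ 0.8  0.2 -0.1] grip_cm 7.0 q [ 0.96 -0.04 -0.37  1.82 -0.01  1.36  0.07]
delta_cm [13.74 24.17 -1.97]
t 1.58 p_cm [ 47.52 -11.46  24.08] x [ 0.001 -0.011 -1.   ] jawdeg -8.21 tiltfix_deg [0.63 0.04 0.  ] F [ 0.9  0.1 -0.4] grip_cm 7.01 q [ 0.76 -0.02 -0.58  1.8   0.    1.36  0.04]
delta_cm [ 5.02  7.29 -2.08]
```

```bash
python3 -m handwheel '[{"xyz":[1.7,2.5,-0.7],"angular":[0,0,3]},{"xyz":[1.7,2.5,-0.7],"angular":[0,0,3]},{"xyz":[1.4,2.0,-0.7],"angular":[0,0,2]},{"xyz":[0,0,0],"angular":[0,0,0]}]' 7.0 20 >/dev/null; python3 st.py 52.54 -4.17 7.3
```

```text
t 1.92 p_cm [52.76 -3.09 22.1 ] x [ 0.009 -0.008 -1.   ] jawdeg 1.09 tiltfix_deg [0.47 0.49 0.  ] F [-0.6  0.5  0.1] grip_cm 6.98 q [ 0.65  0.1  -0.68  1.74  0.07  1.32 -0.03]
delta_cm [ -0.22  -1.08 -14.8 ]
```

```bash
python3 -m handwheel '[{"xyz":[-0.2,-1.1,-2],"angular":[0.4,0.4,-1]},{"xyz":[0,0,-2],"angular":[0,0,0]},{"xyz":[0,0,-2],"angular":[0,0,0]},{"xyz":[0,0,0],"angular":[0,0,0]},{"xyz":[0,0,0],"angular":[0,0,0]}]' 7.0 20 >/dev/null; python3 st.py 52.54 -4.17 7.3
```

```text
t 2.33 p_cm [52.62 -4.02 16.01] x [ 0.003 -0.001 -1.   ] jawdeg 0.32 tiltfix_deg [0.07 0.17 0.  ] F [0.7 0.5 0.1] grip_cm 7.02 q [ 0.65  0.15 -0.67  1.82  0.1   1.2  -0.05]
delta_cm [-0.08 -0.15 -8.71]
```

```bash
python3 -m handwheel '[{"xyz":[-0.1,-0.15,-2],"angular":[0,0.2,0]},{"xyz":[0,0,-2.5],"angular":[0,0,0]},{"xyz":[0,0,-2.5],"angular":[0,0,0]},{"xyz":[0,0,-1],"angular":[0,0,0]},{"xyz":[0,0,0],"angular":[0,0,0]}]' 7.0 20 >/dev/null; python3 st.py 52.54 -4.17 7.3
python3 - <<'E'
from h import *
for n in("side","top"):
    cv2.imwrite(f"pics/{n}1.png",get_image(n)["pixels"])
E
```

```text
t 2.75 p_cm [52.91 -4.47  8.5 ] x [ 0.01  -0.005 -1.   ] jawdeg 0.07 tiltfix_deg [0.3  0.55 0.  ] F [-0.   0.7  0.3] grip_cm 7.0 q [ 0.62  0.23 -0.65  1.9   0.17  1.05 -0.1 ]
delta_cm [-0.37  0.3  -1.2 ]
```

View pics/side1.png

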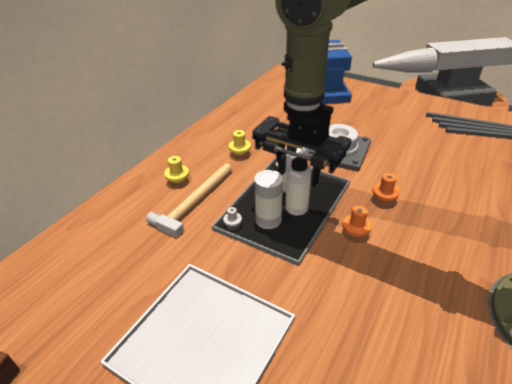

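The jaws straddle the spray can front and back, around (297,180), and the other containers are clear. I'll correct the offset, lower and close.

```bash
python3 -m handwheel '[{"xyz":[-0.35,0.3,-0.6],"angular":[0.3,0.5,0]},{"xyz":[0,0,-0.5],"angular":[0,0,0]},{"xyz":[0,0,0],"angular":[0,0,0]}]' 7.0 20 >/dev/null; python3 st.py 52.54 -4.17 7.3;  python3 -m handwheel '[{"xyz":[0,0,0],"angular":[0,0,0]},{"xyz":[0,0,0],"angular":[0,0,0]},{"xyz":[0,0,0],"angular":[0,0,0]},{"xyz":[0,0,0],"angular":[0,0,0]},{"xyz":[0,0,0],"angular":[0,0,0]}]' 4.5 25 >/dev/null; python3 st.py 52.54 -4.17 7.3
```

```text
t 3.1 p_cm [52.97 -4.18  7.94] x [ 0.01  -0.002 -1.   ] jawdeg 0.04 tiltfix_deg [0.1  0.55 0.  ] F [ 0.2 -0.1  0.2] grip_cm 7.0 q [ 0.62  0.24 -0.65  1.9   0.17  1.04 -0.11]
delta_cm [-0.43  0.01 -0.64]
t 3.52 p_cm [53.   -4.18  8.08] x [ 0.01  -0.003 -1.   ] jawdeg 0.05 tiltfix_deg [0.14 0.59 0.  ] F [ 1.   0.3 -1.7] grip_cm 5.17 q [ 0.62  0.24 -0.66  1.9   0.17  1.05 -0.11]
delta_cm [-0.46  0.01 -0.78]
```

```bash
python3 -m handwheel '[{"xyz":[0,0,1],"angular":[0,0,0]},{"xyz":[0,0,2.5],"angular":[0,0,0]},{"xyz":[0,0,3],"angular":[0,0,0]},{"xyz":[0,0,3],"angular":[0,0,0]},{"xyz":[0,0,3],"angular":[0,0,0]}]' 4.5 25 >/dev/null; python3 st.py 46.5 33.5 8.1;  python3 -m handwheel '[{"xyz":[0,0,2],"angular":[0,0,0]},{"xyz":[0,1,1],"angular":[0,0,0]},{"xyz":[-0.5,2.5,0],"angular":[0,0,0]},{"xyz":[-0.5,3,0],"angular":[0,0,0]},{"xyz":[-0.5,3,0],"angular":[0,0,0]}]' 4.5 25 >/dev/null; python3 st.py 46.5 33.5 8.1
python3 - <<'E'
from h import *
cv2.imwrite("pics/side2.png",get_image("side")["pixels"])
E
```

```text
t 3.93 p_cm [52.13 -4.08 20.22] x [-0.009  0.003 -1.   ] jawdeg 0.14 tiltfix_deg [-0.16 -0.53 -0.  ] F [-0.4 -0.8 -2.8] grip_cm 5.17 q [ 0.66  0.11 -0.67  1.76  0.07  1.3  -0.02]
delta_cm [ -5.63  37.58 -12.12]
t 4.35 p_cm [50.96  5.01 24.16] x [ 0.003 -0.002 -1.   ] jawdeg -0.7 tiltfix_deg [0.12 0.17 0.  ] F [ 0.7  0.7 -2.7] grip_cm 5.17 q [ 0.58  0.05 -0.75  1.74  0.04  1.36 -0.19]
delta_cm [ -4.46  28.49 -16.06]
```

View pics/side2.png

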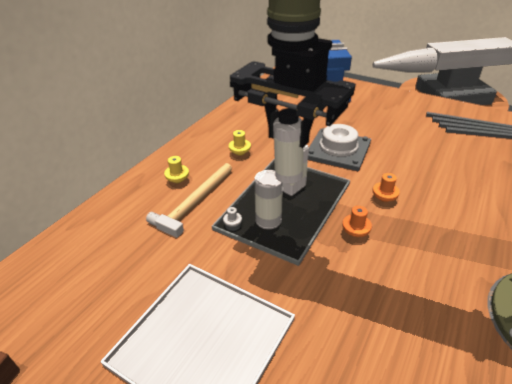

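The spray can hangs upright in the grip at (290,150). On to the drip tray.

```bash
python3 -m handwheel '[{"xyz":[-0.5,3.2,-0.4],"angular":[0,0,0]},{"xyz":[-0.5,3.2,-0.4],"angular":[0,0,0]},{"xyz":[-0.5,3.2,-0.4],"angular":[0,0,0]},{"xyz":[-0.5,3.2,-0.4],"angular":[0,0,0]},{"xyz":[-0.5,3.2,-0.4],"angular":[0,0,0]}]' 4.5 25 >/dev/null; python3 st.py 46.5 33.5 8.1;  python3 -m handwheel '[{"xyz":[-0.5,3.2,0],"angular":[0,0,0]},{"xyz":[-0.5,3,0],"angular":[0,0,0]},{"xyz":[-0.5,2.5,0],"angular":[0,0,0]},{"xyz":[-0.3,1,0],"angular":[0,0,0]},{"xyz":[0,0,0],"angular":[0,0,0]}]' 4.5 25 >/dev/null; python3 st.py 46.5 33.5 8.1
```

```text
t 4.82 p_cm [47.94 22.16 22.  ] x [ 0.001 -0.001 -1.   ] jawdeg -0.44 tiltfix_deg [0.08 0.08 0.  ] F [ 0.8  0.9 -3.5] grip_cm 5.17 q [ 0.35  0.13 -0.9   1.73  0.11  1.33 -0.58]
delta_cm [ -1.44  11.34 -13.9 ]
t 5.23 p_cm [44.98 33.44 21.68] x [-0.008  0.004 -1.   ] jawdeg 0.51 tiltfix_deg [-0.21 -0.44 -0.  ] F [-0.6  1.1 -3.4] grip_cm 5.18 q [ 0.15  0.25 -0.96  1.66  0.2   1.35 -0.83]
delta_cm [  1.52   0.06 -13.58]
```

```bash
python3 -m handwheel '[{"xyz":[1.5,0,-2],"angular":[-0.2,-0.4,0]},{"xyz":[0,0,-2.5],"angular":[0,0,0]},{"xyz":[0,0,-2.5],"angular":[0,0,0]},{"xyz":[0,0,-2],"angular":[0,0,0]},{"xyz":[0,0,-1],"angular":[0,0,0]}]' 4.5 25 >/dev/null; python3 st.py 46.5 33.5 8.1
```

```text
t 5.65 p_cm [46.48 33.49 11.49] x [ 0.003  0.001 -1.   ] jawdeg 0.7 tiltfix_deg [-0.04  0.16  0.  ] F [-1.2 -0.5 -3. ] grip_cm 5.2 q [ 0.09  0.37 -0.91  1.76  0.32  1.17 -0.9 ]
delta_cm [ 0.02  0.01 -3.39]
```

```bash
python3 -m handwheel '[{"xyz":[0,0,-1],"angular":[0,0.2,0]},{"xyz":[0,0,-1],"angular":[0,0,0]},{"xyz":[0,0,-0.6],"angular":[0,0,0]},{"xyz":[0,0,-0.2],"angular":[0,0,0]},{"xyz":[0,0,0],"angular":[0,0,0]}]' 4.5 25 >/dev/null; python3 st.py 46.5 33.5 8.1
```

```text
t 6.07 p_cm [46.51 33.13  8.29] x [-0.004 -0.003 -1.   ] jawdeg 0.49 tiltfix_deg [ 0.15 -0.23  0.  ] F [-0.5 -0.7 -3.4] grip_cm 5.18 q [ 0.08  0.41 -0.89  1.78  0.35  1.12 -0.92]
delta_cm [-0.01  0.37 -0.19]
```

```bash
for i in 1 2; do python3 -m handwheel '[{"xyz":[0,0,-0.2],"angular":[0,0,0]},{"xyz":[0,0,-0.2],"angular":[0,0,0]}]' 4.5 25 >/dev/null; python3 st.py 46.5 33.5 8.1; done
```

```text
t 6.23 p_cm [46.59 33.21  8.13] x [-0.002 -0.002 -1.   ] jawdeg 0.46 tiltfix_deg [ 0.11 -0.12  0.  ] F [-5.  -3.1 12.4] grip_cm 5.14 q [ 0.08  0.41 -0.89  1.78  0.35  1.12 -0.92]
delta_cm [-0.09  0.29 -0.03]
t 6.4 p_cm [46.58 33.34  8.15] x [-0.001 -0.002 -1.   ] jawdeg 0.48 tiltfix_deg [ 0.14 -0.06  0.  ] F [-3.4 -3.6  7.5] grip_cm 5.15 q [ 0.07  0.41 -0.89  1.78  0.35  1.12 -0.93]
delta_cm [-0.08  0.16 -0.05]
```

```bash
python3 -m handwheel '[{"xyz":[0,0,0],"angular":[0,0,0]},{"xyz":[0,0,0],"angular":[0,0,0]},{"xyz":[0,0,0],"angular":[0,0,0]}]' 7.0 20 >/dev/null; python3 st.py;  python3 -m handwheel '[{"xyz":[0,0,1],"angular":[0,0,0]},{"xyz":[0,0,2.5],"angular":[0,0,0]},{"xyz":[0,0,3],"angular":[0,0,0]},{"xyz":[0.5,-1,2],"angular":[0,0,0]},{"xyz":[0.8,-2,1],"angular":[0,0,0]}]' 7.0 20 >/dev/null; python3 st.py 56.26 2.56 8
python3 - <<'E'
from h import *
cv2.imwrite("pics/side3.png",get_image("side")["pixels"])
E
```

```text
t 6.65 p_cm [46.75 33.57  8.51] x [ 0.005  0.001 -1.   ] jawdeg 0.53 tiltfix_deg [-0.04  0.27  0.  ] F [-0.4  0.3  0.5] grip_cm 6.45 q [ 0.07  0.41 -0.89  1.78  0.35  1.12 -0.93]
t 7.07 p_cm [47.72 31.   18.52] x [ 0.003  0.005 -1.   ] jawdeg 1.07 tiltfix_deg [-0.27  0.15  0.  ] F [0.7 1.  0.7] grip_cm 7.03 q [ 0.18  0.29 -0.94  1.69  0.24  1.29 -0.79]
delta_cm [  8.54 -28.44 -10.52]
```

View pics/side3.png

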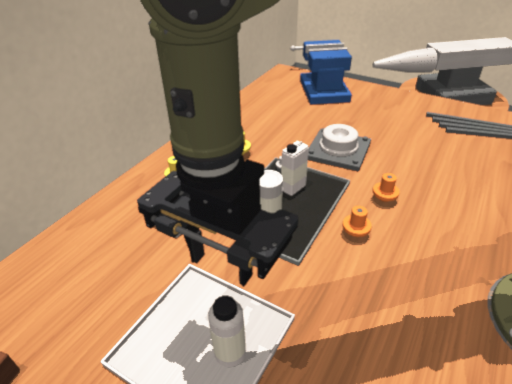

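The spray can stands upright on the drip tray at (228,330). Next is the tin.

```bash
python3 -m handwheel '[{"xyz":[0.9,-3,0.2],"angular":[0,0,0]},{"xyz":[0.9,-3,0.2],"angular":[0,0,0]},{"xyz":[0.9,-3,0.2],"angular":[0,0,0]},{"xyz":[0.9,-3,0.2],"angular":[0,0,0]},{"xyz":[0.9,-3,0.2],"angular":[0,0,0]}]' 7.0 20 >/dev/null;python3 -m handwheel '[{"xyz":[0.9,-3,0],"angular":[0,0,0]},{"xyz":[0.9,-3,0],"angular":[0,0,0]},{"xyz":[0.9,-2.5,0],"angular":[0,0,0]},{"xyz":[0.5,-1,0],"angular":[0,0,0]},{"xyz":[0,0,0],"angular":[0,0,0]}]' 7.0 20 >/dev/null; python3 st.py 56.26 2.56 7
```

```text
t 7.95 p_cm [56.29  5.1  20.6 ] x [ 0.023  0.005 -1.   ] jawdeg 0.7 tiltfix_deg [-0.28  1.32  0.  ] F [-0.2  1.5  0.8] grip_cm 6.99 q [ 0.58  0.21 -0.81  1.69  0.16  1.29 -0.24]
delta_cm [ -0.03  -2.54 -13.6 ]
```

```bash
python3 -m handwheel '[{"xyz":[0,-2.5,-1],"angular":[-0.3,1.3,0]},{"xyz":[0,0,-2],"angular":[0,0,0]},{"xyz":[0,0,-2],"angular":[0,0,0]},{"xyz":[0,0,-0.5],"angular":[0,0,0]},{"xyz":[0,0,0],"angular":[0,0,0]}]' 7.0 20 >/dev/null; python3 st.py 56.26 2.56 7
```

```text
t 8.37 p_cm [56.34  3.45 15.19] x [ 0.004  0.004 -1.   ] jawdeg 1.09 tiltfix_deg [-0.25  0.23  0.  ] F [-0.6  0.4  0.9] grip_cm 6.98 q [ 0.58  0.27 -0.79  1.74  0.2   1.21 -0.24]
delta_cm [-0.08 -0.89 -8.19]
```

```bash
python3 -m handwheel '[{"xyz":[0,-0.9,0],"angular":[-0.2,0.2,-1]},{"xyz":[0,0,0],"angular":[0,0,0]}]' 7.0 20 >/dev/null; python3 st.py 56.26 2.56 7;python3 -m handwheel '[{"xyz":[0,0,-1.5],"angular":[0,0,0]},{"xyz":[0,0,-2],"angular":[0,0,0]},{"xyz":[0,0,-2],"angular":[0,0,0]},{"xyz":[0,0,-1],"angular":[0,0,0]},{"xyz":[0,0,0],"angular":[0,0,0]}]' 7.0 20 >/dev/null; python3 st.py 56.26 2.56 7
```

```text
t 8.53 p_cm [56.32  2.83 15.3 ] x [ 0.001  0.002 -1.   ] jawdeg 0.27 tiltfix_deg [-0.09  0.03  0.  ] F [-0.3 -0.8 -0.1] grip_cm 6.99 q [ 0.58  0.27 -0.78  1.74  0.2   1.22 -0.25]
delta_cm [-0.06 -0.27 -8.3 ]
t 8.95 p_cm [56.79  3.1   9.34] x [ 0.013  0.001 -1.   ] jawdeg 0.32 tiltfix_deg [-0.07  0.75  0.  ] F [0.1 0.  0.7] grip_cm 7.0 q [ 0.55  0.33 -0.76  1.8   0.26  1.1  -0.29]
delta_cm [-0.53 -0.54 -2.34]
```

```bash
python3 -m handwheel '[{"xyz":[-0.5,-0.5,-0.6],"angular":[0,0.7,0]},{"xyz":[-0.2,-0.2,-0.6],"angular":[0,0.2,0]},{"xyz":[-0.2,-0.2,-0.6],"angular":[0,0,0]},{"xyz":[0,0,-0.5],"angular":[0,0,0]},{"xyz":[0,0,0],"angular":[0,0,0]}]' 7.0 20 >/dev/null; python3 st.py 56.26 2.56 7
```

```text
t 9.37 p_cm [56.05  2.13  7.25] x [ 0.001  0.001 -1.   ] jawdeg 0.3 tiltfix_deg [-0.04  0.07  0.  ] F [ 0.3 -0.1 -0.5] grip_cm 7.01 q [ 0.56  0.35 -0.75  1.83  0.27  1.07 -0.29]
delta_cm [ 0.21  0.43 -0.25]
```

```bash
python3 -m handwheel '[{"xyz":[0.2,0.4,0],"angular":[0,0,0]},{"xyz":[0,0,0],"angular":[0,0,0]}]' 7.0 20 >/dev/null; python3 st.py 56.26 2.56 7;  python3 -m handwheel '[{"xyz":[0,0,0],"angular":[0,0,0]},{"xyz":[0,0,0],"angular":[0,0,0]},{"xyz":[0,0,0],"angular":[0,0,0]},{"xyz":[0,0,0],"angular":[0,0,0]}]' 5.2 25 >/dev/null; python3 st.py 56.26 2.56 7
```

```text
t 9.53 p_cm [56.29  2.52  7.27] x [ 0.002  0.001 -1.   ] jawdeg 0.25 tiltfix_deg [-0.04  0.1   0.  ] F [-0.1  0.7  0.6] grip_cm 7.0 q [ 0.55  0.35 -0.75  1.82  0.27  1.07 -0.3 ]
delta_cm [-0.03  0.04 -0.27]
t 9.87 p_cm [56.34  2.61  7.33] x [ 0.003  0.001 -1.   ] jawdeg 0.31 tiltfix_deg [-0.05  0.15  0.  ] F [ 0.1 -0.7 -1.2] grip_cm 5.78 q [ 0.55  0.35 -0.75  1.82  0.27  1.07 -0.3 ]
delta_cm [-0.08 -0.05 -0.33]
```

```bash
python3 -m handwheel '[{"xyz":[0,0,1],"angular":[0,0,0]},{"xyz":[0,0,2.5],"angular":[0,0,0]},{"xyz":[0,0,3],"angular":[0,0,0]},{"xyz":[0,1,2],"angular":[0,0,0]},{"xyz":[0,2,1],"angular":[0,0,0]}]' 5.2 25 >/dev/null; python3 -m handwheel '[{"xyz":[0,2.8,0],"angular":[0,0,0]},{"xyz":[0,2.8,0],"angular":[0,0,0]},{"xyz":[0,2.8,0],"angular":[0,0,0]},{"xyz":[0,2.8,0],"angular":[0,0,0]},{"xyz":[0,2.8,0],"angular":[0,0,0]}]' 5.2 25 >/dev/null;  python3 st.py 56.5 28.5 7.4
```

```text
t 10.7 p_cm [55.83 18.96 17.24] x [-0.007 -0.006 -1.   ] jawdeg -0.73 tiltfix_deg [ 0.34 -0.43  0.  ] F [ 1.   0.9 -4.3] grip_cm 5.75 q [ 0.32  0.34 -0.84  1.64  0.26  1.29 -0.58]
delta_cm [ 0.67  9.54 -9.84]
```

```bash
python3 -m handwheel '[{"xyz":[0.2,2.7,0],"angular":[0,0,0]},{"xyz":[0.2,2.7,0],"angular":[0,0,0]},{"xyz":[0.2,2.2,0],"angular":[0,0,0]},{"xyz":[0,0.5,0],"angular":[0,0,0]},{"xyz":[0,0,0],"angular":[0,0,0]}]' 5.2 25 >/dev/null;  python3 st.py 56.5 28.5 7.4
```

```text
t 11.12 p_cm [55.92 28.22 17.29] x [-0.012 -0.002 -1.   ] jawdeg -0.15 tiltfix_deg [ 0.11 -0.71  0.  ] F [-0.2 -0.2 -5.2] grip_cm 5.75 q [ 0.15  0.43 -0.85  1.54  0.32  1.33 -0.74]
delta_cm [ 0.58  0.28 -9.89]
```

```bash
python3 -m handwheel '[{"xyz":[0.6,0.3,-2],"angular":[0,-0.7,0]},{"xyz":[0,0,-2.5],"angular":[0,0,0]},{"xyz":[0,0,-2],"angular":[0,0,0]},{"xyz":[0,0,-1],"angular":[0,0,0]},{"xyz":[0,0,0],"angular":[0,0,0]}]' 5.2 25 >/dev/null;  python3 st.py 56.5 28.5 7.4
```

```text
t 11.53 p_cm [56.61 28.02  9.67] x [ 0.001 -0.006 -1.   ] jawdeg -0.32 tiltfix_deg [0.34 0.08 0.  ] F [ 0.2 -0.9 -3.2] grip_cm 5.77 q [ 0.12  0.5  -0.81  1.62  0.39  1.19 -0.78]
delta_cm [-0.11  0.48 -2.27]
```

```bash
python3 -m handwheel '[{"xyz":[0,0.4,-0.8],"angular":[0.3,0,0]},{"xyz":[0,0,-0.7],"angular":[0,0,0]},{"xyz":[0,0,-0.4],"angular":[0,0,0]},{"xyz":[0,0,0],"angular":[0,0,0]}]' 5.2 25 >/dev/null;  python3 st.py 56.5 28.5 7.4; for i in 1 2; do python3 -m handwheel '[{"xyz":[0,0,-0.2],"angular":[0,0,0]},{"xyz":[0,0,-0.2],"angular":[0,0,0]}]' 5.2 25 >/dev/null; python3 st.py 56.5 28.5 7.4; done
```

```text
t 11.87 p_cm [56.81 28.17  7.82] x [ 0.003 -0.001 -1.   ] jawdeg -0.57 tiltfix_deg [0.06 0.19 0.  ] F [ 0.7 -0.6 -3.6] grip_cm 5.76 q [ 0.12  0.52 -0.8   1.64  0.4   1.16 -0.8 ]
delta_cm [-0.31  0.33 -0.42]
t 12.03 p_cm [56.9  28.21  7.53] x [ 0.005 -0.    -1.   ] jawdeg -0.59 tiltfix_deg [0.02 0.31 0.  ] F [-0.5  1.  -3.9] grip_cm 5.75 q [ 0.11  0.52 -0.8   1.64  0.41  1.15 -0.8 ]
delta_cm [-0.4   0.29 -0.13]
t 12.2 p_cm [56.96 28.24  7.33] x [ 0.007 -0.    -1.   ] jawdeg -0.6 tiltfix_deg [0.02 0.39 0.  ] F [-4.2 -4.5 13.8] grip_cm 5.77 q [ 0.11  0.52 -0.8   1.64  0.41  1.15 -0.8 ]
delta_cm [-0.46  0.26  0.07]
```

```bash
python3 -m handwheel '[{"xyz":[0,0,0],"angular":[0,0,0]},{"xyz":[0,0,0],"angular":[0,0,0]},{"xyz":[0,0,0],"angular":[0,0,0]},{"xyz":[0,0,0],"angular":[0,0,0]}]' 7.4 20 >/dev/null; python3 st.py;  python3 -m handwheel '[{"xyz":[0,0,1],"angular":[0,0,0]},{"xyz":[0,0,2.5],"angular":[0,0,0]},{"xyz":[0,0,3],"angular":[0,0,0]},{"xyz":[0,0,3],"angular":[0,0,0]},{"xyz":[0,-1.5,2],"angular":[0,0,0]}]' 7.0 20 >/dev/null; for i in 1 2; do python3 -m handwheel '[{"xyz":[0,-3.2,0],"angular":[0,0,-1.1]},{"xyz":[0,-3.2,0],"angular":[0,0,-1.1]},{"xyz":[0,-3.2,0],"angular":[0,0,-1.1]},{"xyz":[0,-3.2,0],"angular":[0,0,-1.1]},{"xyz":[0,-3.2,0],"angular":[0,0,-1.1]}]' 7.0 20 >/dev/null; python3 st.py 56.62 -10.38 7; done
python3 - <<'E'
from h import *
cv2.imwrite("pics/side4.png",get_image("side")["pixels"])
E
```

```text
t 12.53 p_cm [57.19 28.46  7.71] x [ 0.013  0.003 -1.   ] jawdeg -0.56 tiltfix_deg [-0.15  0.77  0.  ] F [0.1 0.1 0.2] grip_cm 7.2 q [ 0.11  0.52 -0.8   1.64  0.41  1.15 -0.8 ]
t 13.37 p_cm [56.85 11.8  20.67] x [ 0.022  0.012 -1.   ] jawdeg -5.03 tiltfix_deg [-0.68  1.28  0.  ] F [ 0.5 -0.4  0.9] grip_cm 7.0 q [ 0.47  0.25 -0.83  1.65  0.19  1.3  -0.48]
delta_cm [ -0.23 -22.18 -13.67]
t 13.78 p_cm [56.86 -4.82 21.28] x [ 0.032  0.007 -0.999] jawdeg -10.64 tiltfix_deg [-0.42  1.82  0.  ] F [ 0.6  0.  -0. ] grip_cm 7.0 q [ 0.69  0.2  -0.73  1.67  0.13  1.29 -0.24]
delta_cm [ -0.24  -5.56 -14.28]
```

View pics/side4.png

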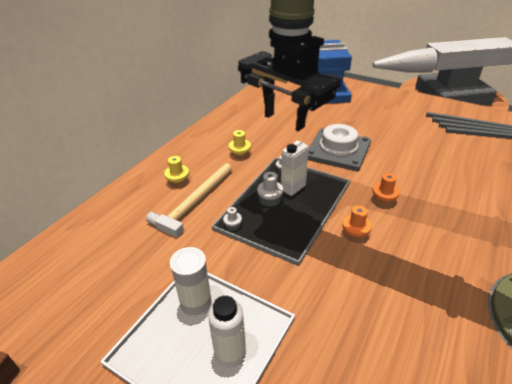

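The tin (190,278) and the spray can both stand upright on the drip tray. Next is the oblong can.

```bash
python3 -m handwheel '[{"xyz":[-0.2,-2.5,0],"angular":[-0.4,1.6,-1]},{"xyz":[0,-2,-1],"angular":[0,0,-1]},{"xyz":[0,-0.5,-1],"angular":[0,0,0]},{"xyz":[0,0,-1],"angular":[0,0,0]},{"xyz":[0,0,0],"angular":[0,0,0]}]' 6.0 20 >/dev/null; python3 st.py 56.62 -10.38 7
```

```text
t 14.25 p_cm [ 56.68 -11.28  18.24] x [ 0.007 -0.006 -1.   ] jawdeg -13.66 tiltfix_deg [0.37 0.42 0.  ] F [-1.   1.  -0.3] grip_cm 6.06 q [ 0.74  0.25 -0.68  1.68  0.17  1.27 -0.22]
delta_cm [ -0.06   0.9  -11.24]
```

```bash
python3 -m handwheel '[{"xyz":[0,0.9,-1],"angular":[0.3,0.4,1.4]},{"xyz":[0,0,-1.5],"angular":[0,0,0]},{"xyz":[0,0,-0.5],"angular":[0,0,0]},{"xyz":[0,0,0],"angular":[0,0,0]}]' 6.0 20 >/dev/null; python3 st.py 56.62 -10.38 7
```

```text
t 14.58 p_cm [56.63 -9.4  14.91] x [-0.001  0.004 -1.   ] jawdeg -11.42 tiltfix_deg [-0.24 -0.08 -0.  ] F [-0.7  0.4  0.6] grip_cm 5.98 q [ 0.72  0.28 -0.69  1.72  0.18  1.21 -0.22]
delta_cm [-0.01 -0.98 -7.91]
```

```bash
python3 -m handwheel '[{"xyz":[0,0,0],"angular":[0,0,0]},{"xyz":[0,0,0],"angular":[0,0,0]}]' 6.0 20 >/dev/null; python3 st.py 56.62 -10.38 7
```

```text
t 14.75 p_cm [56.61 -9.06 14.89] x [-0.002  0.006 -1.   ] jawdeg -11.13 tiltfix_deg [-0.33 -0.13 -0.  ] F [ 0.6 -0.5  0.7] grip_cm 5.98 q [ 0.71  0.28 -0.69  1.72  0.18  1.21 -0.22]
delta_cm [ 0.01 -1.32 -7.89]
```

```bash
python3 -m handwheel '[{"xyz":[0,-1.3,0],"angular":[-0.3,0,-1]},{"xyz":[0,0,-1.5],"angular":[0,0,0]},{"xyz":[0,0,-1.5],"angular":[0,0,0]},{"xyz":[0,0,-1],"angular":[0,0,0]},{"xyz":[0,0,0],"angular":[0,0,0]}]' 6.0 20 >/dev/null; python3 st.py 56.62 -10.38 7
```

```text
t 15.17 p_cm [ 56.93 -10.72  11.18] x [ 0.006 -0.004 -1.   ] jawdeg -12.32 tiltfix_deg [0.24 0.32 0.  ] F [ 0.1  0.3 -0.1] grip_cm 6.0 q [ 0.71  0.32 -0.67  1.75  0.22  1.14 -0.24]
delta_cm [-0.31  0.34 -4.18]
```

```bash
python3 -m handwheel '[{"xyz":[-0.3,0.2,-1],"angular":[0.2,0.3,0]},{"xyz":[-0.1,0,-1.2],"angular":[0,0,0]},{"xyz":[-0.1,0,-1],"angular":[0,0,0]},{"xyz":[0,0,-0.7],"angular":[0,0,0]},{"xyz":[0,0,0],"angular":[0,0,0]}]' 6.0 20 >/dev/null; python3 st.py 56.62 -10.38 7
```

```text
t 15.58 p_cm [ 56.45 -10.68   7.06] x [ 0.002 -0.002 -1.   ] jawdeg -12.45 tiltfix_deg [0.1  0.11 0.  ] F [-0.6 -1.   0.4] grip_cm 5.99 q [ 0.7   0.36 -0.66  1.8   0.25  1.07 -0.27]
delta_cm [ 0.17  0.3  -0.06]
```

```bash
python3 -m handwheel '[{"xyz":[0.1,0.2,0],"angular":[0,0,0]},{"xyz":[0,0,0],"angular":[0,0,0]}]' 6.0 20 >/dev/null; python3 st.py 56.62 -10.38 7; python3 -m handwheel '[{"xyz":[0,0,0],"angular":[0,0,0]},{"xyz":[0,0,0],"angular":[0,0,0]},{"xyz":[0,0,0],"angular":[0,0,0]},{"xyz":[0,0,0],"angular":[0,0,0]},{"xyz":[0,0,0],"angular":[0,0,0]}]' 3 25 >/dev/null; python3 st.py 56.62 -10.38 7
```

```text
t 15.75 p_cm [ 56.52 -10.45   6.99] x [ 0.001 -0.001 -1.   ] jawdeg -12.45 tiltfix_deg [0.07 0.04 0.  ] F [0.3 0.7 0.1] grip_cm 6.06 q [ 0.7   0.36 -0.66  1.8   0.25  1.07 -0.27]
delta_cm [0.1  0.07 0.01]
t 16.17 p_cm [ 56.67 -10.41   7.17] x [ 0.004 -0.002 -1.   ] jawdeg -12.41 tiltfix_deg [0.11 0.21 0.  ] F [ 0.5  0.  -2.6] grip_cm 3.59 q [ 0.7   0.36 -0.66  1.79  0.25  1.07 -0.27]
delta_cm [-0.05  0.03 -0.17]
```

```bash
python3 -m handwheel '[{"xyz":[0,0,1],"angular":[0,0,0]},{"xyz":[0,0,2.5],"angular":[0,0,0]},{"xyz":[0,0,3],"angular":[0,0,0]},{"xyz":[0,0,3],"angular":[0,0,0]},{"xyz":[0,0,3],"angular":[0,0,0]}]' 3 25 >/dev/null; python3 -m handwheel '[{"xyz":[0,0,2.5],"angular":[0,0,0]},{"xyz":[0,2,1],"angular":[0,0,0]},{"xyz":[0,3,0],"angular":[0,0,0]},{"xyz":[0,3.2,0],"angular":[0,0,0]},{"xyz":[0,3.2,0],"angular":[0,0,0]}]' 3 25 >/dev/null;python3 st.py 56.5 39.5 7.2;  python3 -m handwheel '[{"xyz":[0,3.3,0],"angular":[0,0,0]},{"xyz":[0,3.3,0],"angular":[0,0,0]},{"xyz":[0,3.3,0],"angular":[0,0,0]},{"xyz":[0,3.3,0],"angular":[0,0,0]},{"xyz":[0,3.3,0],"angular":[0,0,0]}]' 3 25 >/dev/null;python3 st.py 56.5 39.5 7.2
```

```text
t 17.0 p_cm [55.88  0.26 23.84] x [-0.008 -0.004 -1.   ] jawdeg -13.42 tiltfix_deg [ 0.25 -0.43  0.  ] F [ 1.2  1.1 -2.8] grip_cm 3.59 q [ 0.62  0.19 -0.76  1.63  0.14  1.38 -0.39]
delta_cm [  0.62  39.24 -16.64]
t 17.42 p_cm [55.57 17.29 23.99] x [-0.008 -0.008 -1.   ] jawdeg -13.64 tiltfix_deg [ 0.45 -0.48  0.  ] F [ 0.3  0.5 -3.7] grip_cm 3.56 q [ 0.36  0.27 -0.85  1.57  0.21  1.41 -0.74]
delta_cm [  0.93  22.21 -16.79]
```

```bash
python3 -m handwheel '[{"xyz":[0.1,3.3,0],"angular":[0.4,-0.4,0]},{"xyz":[0.1,3.3,0],"angular":[0,0,0]},{"xyz":[0.1,3.3,0],"angular":[0,0,0]},{"xyz":[0.1,3.3,0],"angular":[0,0,0]},{"xyz":[0.1,3.3,0],"angular":[0,0,0]}]' 3 25 >/dev/null; python3 -m handwheel '[{"xyz":[0.1,3.0,0],"angular":[0,0,1]},{"xyz":[0.1,2,0],"angular":[0,0,0]},{"xyz":[0,0.5,0],"angular":[0,0,0]},{"xyz":[0,0,0],"angular":[0,0,0]}]' 3 25 >/dev/null;python3 st.py 56.5 39.5 7.2
```

```text
t 18.17 p_cm [55.37 40.98 23.84] x [-0.012 -0.001 -1.   ] jawdeg -12.0 tiltfix_deg [ 0.06 -0.67  0.  ] F [ 0.1 -0.7 -3.1] grip_cm 3.57 q [-0.1   0.54 -0.86  1.28  0.39  1.5  -1.13]
delta_cm [  1.13  -1.48 -16.64]
```

```bash
python3 -m handwheel '[{"xyz":[1.1,-1.5,-1],"angular":[0,-0.7,0]},{"xyz":[0,0,-2],"angular":[0,0,0]},{"xyz":[0,0,-3],"angular":[0,0,0]},{"xyz":[0,0,-3],"angular":[0,0,0]},{"xyz":[0,0,-1],"angular":[0,0,0]}]' 3 25 >/dev/null;  python3 st.py 56.5 39.5 7.2
```

```text
t 18.58 p_cm [56.77 38.85 13.99] x [ 0.007 -0.003 -1.   ] jawdeg -12.26 tiltfix_deg [0.17 0.41 0.  ] F [-1.6 -0.7 -5.5] grip_cm 3.58 q [-0.07  0.58 -0.83  1.43  0.44  1.32 -1.14]
delta_cm [-0.27  0.65 -6.79]
```

```bash
python3 -m handwheel '[{"xyz":[-0.3,0.6,-1.5],"angular":[0.1,0.4,0]},{"xyz":[0,0,-1.5],"angular":[0,0,0]},{"xyz":[0,0,-1.5],"angular":[0,0,0]},{"xyz":[0,0,-0.8],"angular":[0,0,0]},{"xyz":[0,0,0],"angular":[0,0,0]}]' 3 25 >/dev/null;  python3 st.py 56.5 39.5 7.2
```

```text
t 19.0 p_cm [56.64 38.93  8.22] x [-0.001 -0.005 -1.   ] jawdeg -12.62 tiltfix_deg [ 0.3  -0.06  0.  ] F [-0.3 -0.3 -3.2] grip_cm 3.59 q [-0.08  0.63 -0.8   1.48  0.47  1.23 -1.17]
delta_cm [-0.14  0.57 -1.02]
```

```bash
python3 -m handwheel '[{"xyz":[0,0.2,-0.4],"angular":[0.2,0,0]},{"xyz":[0,0,-0.3],"angular":[0,0,0]},{"xyz":[0,0,-0.1],"angular":[0,0,0]}]' 3 25 >/dev/null;  python3 st.py 56.5 39.5 7.2; for i in 1 2; do python3 -m handwheel '[{"xyz":[0,0,-0.2],"angular":[0,0,0]},{"xyz":[0,0,-0.2],"angular":[0,0,0]}]' 3 25 >/dev/null; python3 st.py 56.5 39.5 7.2; done
```

```text
t 19.25 p_cm [56.72 39.27  7.52] x [ 0.001  0.    -1.   ] jawdeg -12.6 tiltfix_deg [-0.02  0.04  0.  ] F [-0.2  0.1 -4. ] grip_cm 3.57 q [-0.08  0.64 -0.8   1.48  0.47  1.22 -1.17]
delta_cm [-0.22  0.23 -0.32]
t 19.42 p_cm [56.78 39.38  7.24] x [ 0.003  0.002 -1.   ] jawdeg -12.58 tiltfix_deg [-0.12  0.16  0.  ] F [-0.1 -0.1 -3.1] grip_cm 3.56 q [-0.09  0.64 -0.8   1.49  0.48  1.21 -1.17]
delta_cm [-0.28  0.12 -0.04]
t 19.58 p_cm [56.8  39.43  7.17] x [ 0.004  0.002 -1.   ] jawdeg -12.59 tiltfix_deg [-0.11  0.24  0.  ] F [-4.  -4.   9.9] grip_cm 3.59 q [-0.09  0.64 -0.8   1.49  0.48  1.21 -1.17]
delta_cm [-0.3   0.07  0.03]
```

```bash
python3 -m handwheel '[{"xyz":[0,0,0],"angular":[0,0,0]},{"xyz":[0,0,0],"angular":[0,0,0]},{"xyz":[0,0,0],"angular":[0,0,0]},{"xyz":[0,0,0],"angular":[0,0,0]}]' 6 20 >/dev/null; python3 st.py;  python3 -m handwheel '[{"xyz":[0,0,1],"angular":[0,0,0]},{"xyz":[0,0,2.5],"angular":[0,0,0]},{"xyz":[0,0,3],"angular":[0,0,0]},{"xyz":[0,0,3],"angular":[0,0,0]},{"xyz":[0,-1,2.5],"angular":[0,0,0]}]' 6 20 >/dev/null; for i in 1 2; do python3 -m handwheel '[{"xyz":[0.2,-3.5,0],"angular":[0,0,0]},{"xyz":[0.2,-3.5,0],"angular":[0,0,0]},{"xyz":[0.2,-3.5,0],"angular":[0,0,0]},{"xyz":[0.2,-3.5,0],"angular":[0,0,0]},{"xyz":[0.2,-3.5,0],"angular":[0,0,0]}]' 6 20 >/dev/null; python3 st.py 59.5 -3.87 4.1; done
python3 - <<'E'
from h import *
cv2.imwrite("pics/side5.png",get_image("side")["pixels"])
cv2.imwrite("pics/top5.png",get_image("top")["pixels"])
E
```

```text
t 19.92 p_cm [57.   39.65  7.59] x [ 0.01   0.006 -1.   ] jawdeg -12.59 tiltfix_deg [-0.35  0.6   0.  ] F [-1.   0.2 -0.4] grip_cm 5.46 q [-0.09  0.64 -0.8   1.48  0.48  1.21 -1.17]
t 20.75 p_cm [57.4  21.99 20.95] x [ 0.015  0.019 -1.   ] jawdeg -11.34 tiltfix_deg [-1.07  0.85  0.  ] F [ 0.9 -0.1  0.4] grip_cm 5.99 q [ 0.31  0.36 -0.88  1.56  0.27  1.34 -0.8 ]
delta_cm [  2.1  -25.86 -16.85]
t 21.17 p_cm [58.41  3.79 21.5 ] x [ 0.023  0.018 -1.   ] jawdeg -11.18 tiltfix_deg [-1.02  1.3   0.  ] F [ 1.  -0.4 -0. ] grip_cm 5.99 q [ 0.61  0.26 -0.84  1.63  0.19  1.32 -0.44]
delta_cm [  1.09  -7.66 -17.4 ]
```

View pics/side5.png

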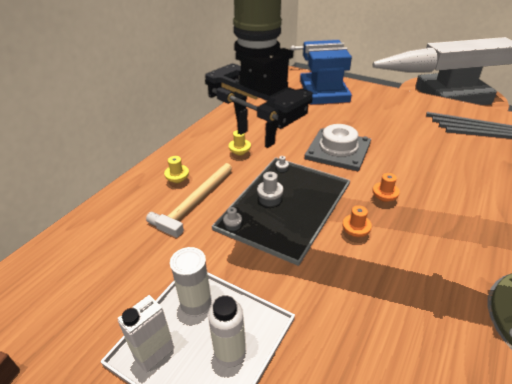

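View pics/top5.png

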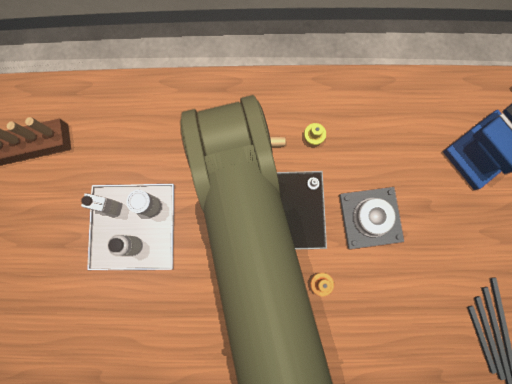

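All three containers stand upright on the drip tray (side view 190,278 / 228,330 / 147,335). The former's shank top shows at about (270,176), which agrees with the top-view measurement (270.4,175.6). Now for the former.

```bash
python3 -m handwheel '[{"xyz":[0.4,-3,-1],"angular":[-1,1.2,0]},{"xyz":[0.4,-2.5,-2],"angular":[0,0,0]},{"xyz":[0.2,-1.2,-2],"angular":[0,0,0]},{"xyz":[0,-0.2,-2],"angular":[0,0,0]},{"xyz":[0,0,0],"angular":[0,0,0]}]' 6 20 >/dev/null;python3 -m handwheel '[{"xyz":[0,0,0],"angular":[0,0,0]}]' 6 20 >/dev/null; python3 st.py 59.5 -3.87 4.2
```

```text
t 21.77 p_cm [59.8  -4.14 14.89] x [ 0.011 -0.006 -1.   ] jawdeg -11.98 tiltfix_deg [0.34 0.6  0.  ] F [ 0.3 -0.   0.4] grip_cm 5.99 q [ 0.66  0.35 -0.77  1.67  0.26  1.22 -0.38]
delta_cm [ -0.3    0.27 -10.69]
```

```bash
python3 -m handwheel '[{"xyz":[-0.3,0.2,-1.5],"angular":[0.3,0.5,0]},{"xyz":[0,0,-2],"angular":[0,0,0]},{"xyz":[0,0,-2],"angular":[0,0,0]},{"xyz":[0,0,-0.8],"angular":[0,0,0]},{"xyz":[0,0,0],"angular":[0,0,0]}]' 6 20 >/dev/null;python3 st.py 59.5 -3.87 4.2
```

```text
t 22.18 p_cm [59.79 -3.32  8.88] x [ 0.01   0.001 -1.   ] jawdeg -11.62 tiltfix_deg [-0.05  0.57  0.  ] F [-0.9  0.9 -0.1] grip_cm 5.99 q [ 0.63  0.41 -0.76  1.73  0.31  1.12 -0.42]
delta_cm [-0.29 -0.55 -4.68]
```

```bash
python3 -m handwheel '[{"xyz":[-0.3,-0.5,-1],"angular":[0,0.6,0]},{"xyz":[-0.1,-0.1,-1],"angular":[0,0,0]},{"xyz":[-0.1,-0.1,-1],"angular":[0,0,0]},{"xyz":[0,0,-0.5],"angular":[0,0,0]},{"xyz":[0,0,0],"angular":[0,0,0]}]' 6 20 >/dev/null;python3 st.py 59.5 -3.87 4.2
```

```text
t 22.6 p_cm [59.42 -3.92  5.36] x [ 0.003  0.001 -1.   ] jawdeg -11.5 tiltfix_deg [-0.04  0.15  0.  ] F [-0.7  0.5 -0.2] grip_cm 6.0 q [ 0.63  0.45 -0.74  1.76  0.34  1.07 -0.43]
delta_cm [ 0.08  0.05 -1.16]
```

```bash
python3 -m handwheel '[{"xyz":[0.05,0,-0.5],"angular":[0,0.1,0]},{"xyz":[0,0,-0.4],"angular":[0,0,0]},{"xyz":[0,0,-0.2],"angular":[0,0,0]},{"xyz":[0,0,0],"angular":[0,0,0]},{"xyz":[0,0,0],"angular":[0,0,0]}]' 6 20 >/dev/null;python3 st.py 59.5 -3.87 4.2
```

```text
t 23.02 p_cm [59.54 -3.94  4.19] x [ 0.002  0.001 -1.   ] jawdeg -11.53 tiltfix_deg [-0.05  0.09  0.  ] F [ 1.  -0.9 -0.3] grip_cm 5.98 q [ 0.62  0.46 -0.73  1.76  0.35  1.05 -0.44]
delta_cm [-0.04  0.07  0.01]
```

```bash
python3 -m handwheel '[{"xyz":[0,0,0],"angular":[0,0,0]},{"xyz":[0,0,0],"angular":[0,0,0]},{"xyz":[0,0,0],"angular":[0,0,0]},{"xyz":[0,0,0],"angular":[0,0,0]}]' 2.5 40 >/dev/null;python3 st.py 59.5 -3.87 4.2; python3 -m handwheel '[{"xyz":[0,0,0],"angular":[0,0,0]}]' 2.5 40 >/dev/null;python3 st.py 59.5 -3.87 4.2
```

```text
t 23.35 p_cm [59.6  -3.92  4.28] x [ 0.003  0.001 -1.   ] jawdeg -11.52 tiltfix_deg [-0.04  0.17  0.  ] F [-0.8 -0.4 -0.5] grip_cm 4.09 q [ 0.62  0.46 -0.73  1.76  0.35  1.05 -0.44]
delta_cm [-0.1   0.05 -0.08]
t 23.43 p_cm [59.62 -3.93  4.3 ] x [ 0.003  0.001 -1.   ] jawdeg -11.52 tiltfix_deg [-0.03  0.19  0.  ] F [ 0.9 -0.6  0. ] grip_cm 3.45 q [ 0.62  0.46 -0.73  1.76  0.35  1.05 -0.44]
delta_cm [-0.12  0.06 -0.1 ]
```

```bash
python3 -m handwheel '[{"xyz":[0,0,0],"angular":[0,0,0]},{"xyz":[0,0,0],"angular":[0,0,0]},{"xyz":[0,0,0],"angular":[0,0,0]}]' 2.5 40 >/dev/null;python3 st.py 59.5 -3.87 4.2; python3 -m handwheel '[{"xyz":[0,0,0.5],"angular":[0,0,0]},{"xyz":[0,0,1],"angular":[0,0,0]},{"xyz":[0,0,2],"angular":[0,0,0]},{"xyz":[0,0,2],"angular":[0,0,0]},{"xyz":[0,0,2],"angular":[0,0,0]}]' 2.5 40 >/dev/null;python3 st.py 53.4 -31.6 20
```

```text
t 23.68 p_cm [59.56 -3.91  4.29] x [ 0.002  0.001 -1.   ] jawdeg -11.52 tiltfix_deg [-0.03  0.13  0.  ] F [0.3 1.  0.4] grip_cm 3.11 q [ 0.62  0.46 -0.73  1.76  0.35  1.05 -0.44]
delta_cm [-0.06  0.04 -0.09]
t 24.1 p_cm [58.65 -3.94 11.19] x [-0.018  0.004 -1.   ] jawdeg -11.48 tiltfix_deg [-0.2  -1.02 -0.  ] F [ 0.2 -0.7 -6.6] grip_cm 3.18 q [ 0.66  0.38 -0.77  1.71  0.28  1.19 -0.39]
delta_cm [ -5.25 -27.66   8.81]
```

```bash
python3 -m handwheel '[{"xyz":[0,-0.5,2],"angular":[-0.2,-1,0]},{"xyz":[-0.3,-1.5,2],"angular":[0,0,0]},{"xyz":[-0.5,-2.5,1],"angular":[0,0,0]},{"xyz":[-0.5,-2.8,0],"angular":[0,0,0]},{"xyz":[-0.5,-2.8,0],"angular":[0,0,0]}]' 2.5 40 >/dev/null;python3 -m handwheel '[{"xyz":[-0.5,-2.8,0],"angular":[0,0,0]},{"xyz":[-0.5,-2.8,0],"angular":[0,0,0]},{"xyz":[-0.5,-2.8,0],"angular":[0,0,0]},{"xyz":[-0.5,-2.8,0],"angular":[0,0,0]},{"xyz":[-0.5,-2,0],"angular":[0,0,0]}]' 2.5 40 >/dev/null;python3 st.py 53.38 -31.57 12
```

```text
t 24.93 p_cm [ 53.86 -26.89  17.01] x [ 0.001  0.005 -1.   ] jawdeg -10.31 tiltfix_deg [-0.28  0.07  0.  ] F [-1.  -0.  -6.6] grip_cm 3.12 q [ 0.99  0.32 -0.69  1.63  0.21  1.27  0.09]
delta_cm [-0.48 -4.68 -5.01]
```

```bash
python3 -m handwheel '[{"xyz":[-0.2,-2.2,0],"angular":[-0.2,0,0]},{"xyz":[-0.1,-1.5,0],"angular":[0,0,0]},{"xyz":[0,-0.4,0],"angular":[0,0,0]},{"xyz":[0,0,0],"angular":[0,0,0]},{"xyz":[0,0,0],"angular":[0,0,0]}]' 2.5 40 >/dev/null;python3 st.py 53.38 -31.57 12
```

```text
t 25.35 p_cm [ 52.98 -31.75  16.8 ] x [-0.005  0.003 -1.   ] jawdeg -10.85 tiltfix_deg [-0.17 -0.31 -0.  ] F [-0.3  0.8 -6.3] grip_cm 3.1 q [ 1.03  0.36 -0.66  1.58  0.22  1.28  0.14]
delta_cm [ 0.4   0.18 -4.8 ]
```

```bash
python3 -m handwheel '[{"xyz":[0.4,0.2,-1],"angular":[-0.2,-0.3,0]},{"xyz":[0,0,-1.5],"angular":[0,0,0]},{"xyz":[0,0,-1],"angular":[0,0,0]},{"xyz":[0,0,0],"angular":[0,0,0]},{"xyz":[0,0,0],"angular":[0,0,0]}]' 2.5 40 >/dev/null;python3 st.py 53.38 -31.57 7.7
python3 - <<'E'
from h import *
for n in ("side","top"): cv2.imwrite(f"pics/{n}6.png",get_image(n)["pixels"])
s=cv2.imread("pics/side6.png")[80:200,270:400];cv2.imwrite("pics/side6z.png",cv2.resize(s,None,fx=5,fy=5,interpolation=cv2.INTER_CUBIC))
E
```

```text
t 25.77 p_cm [ 53.76 -30.53  13.03] x [ 0.002  0.004 -1.   ] jawdeg -10.19 tiltfix_deg [-0.22  0.12  0.  ] F [ 0.9 -0.6 -6. ] grip_cm 3.16 q [ 1.    0.39 -0.66  1.63  0.24  1.21  0.12]
delta_cm [-0.38 -1.04 -5.33]
```

View pics/side6z.png

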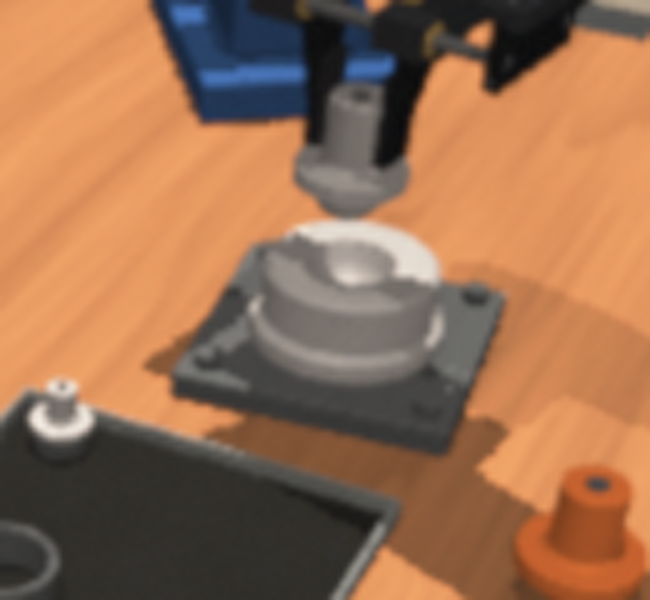

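The former hangs upright over the die, with its nose at about (347,210) in the zoom. I'll trim and lower in small steps.

```bash
python3 -m handwheel '[{"xyz":[-0.3,-0.8,0],"angular":[-0.2,0,0]},{"xyz":[0,0,0],"angular":[0,0,0]},{"xyz":[0,0,0],"angular":[0,0,0]},{"xyz":[0,0,0],"angular":[0,0,0]}]' 2.5 40 >/dev/null;python3 st.py 53.38 -31.57 7.7
```

```text
t 26.2 p_cm [ 53.55 -31.55  13.3 ] x [ 0.005 -0.003 -1.   ] jawdeg -10.25 tiltfix_deg [0.18 0.3  0.  ] F [-0.2 -0.4 -6. ] grip_cm 3.17 q [ 1.01  0.39 -0.65  1.62  0.25  1.21  0.13]
delta_cm [-0.17 -0.02 -5.6 ]
```

```bash
python3 -m handwheel '[{"xyz":[-0.15,0,-0.8],"angular":[0.1,0.2,0]},{"xyz":[0,0,-0.8],"angular":[0,0,0]},{"xyz":[0,0,-0.5],"angular":[0,0,0]},{"xyz":[0,0,0],"angular":[0,0,0]},{"xyz":[0,0,0],"angular":[0,0,0]}]' 2.5 40 >/dev/null;python3 st.py 53.38 -31.57 7.7
```

```text
t 26.62 p_cm [ 53.35 -31.61  11.  ] x [ 0.002 -0.001 -1.   ] jawdeg -10.32 tiltfix_deg [0.08 0.1  0.  ] F [ 0.2 -0.5 -6.9] grip_cm 3.12 q [ 1.01  0.41 -0.65  1.65  0.26  1.17  0.12]
delta_cm [ 0.03  0.04 -3.3 ]
```

```bash
for i in 1 2; do python3 -m handwheel '[{"xyz":[0,0,-0.4],"angular":[0,0,0]},{"xyz":[0,0,-0.4],"angular":[0,0,0]},{"xyz":[0,0,-0.3],"angular":[0,0,0]},{"xyz":[0,0,0],"angular":[0,0,0]}]' 2.5 40 >/dev/null;python3 st.py 53.38 -31.57 7.7; done
```

```text
t 26.95 p_cm [ 53.35 -31.58   9.75] x [ 0.001 -0.001 -1.   ] jawdeg -10.3 tiltfix_deg [0.05 0.08 0.  ] F [-0.4 -0.4 -7. ] grip_cm 3.14 q [ 1.01  0.42 -0.64  1.66  0.27  1.15  0.12]
delta_cm [ 0.03  0.01 -2.05]
t 27.28 p_cm [ 53.37 -31.58   8.55] x [ 0.002 -0.001 -1.   ] jawdeg -10.3 tiltfix_deg [0.06 0.1  0.  ] F [-0.2  0.4 -6.4] grip_cm 3.08 q [ 1.    0.43 -0.64  1.67  0.28  1.13  0.11]
delta_cm [ 0.01  0.01 -0.85]
```

```bash
python3 -m handwheel '[{"xyz":[0,0,-0.3],"angular":[0,0,0]},{"xyz":[0,0,-0.2],"angular":[0,0,0]},{"xyz":[0,0,0],"angular":[0,0,0]}]' 2.5 40 >/dev/null;python3 st.py 53.38 -31.57 7.7; for i in 1 2 3; do python3 -m handwheel '[{"xyz":[0,0,-0.15],"angular":[0,0,0]}]' 2.5 40 >/dev/null;python3 st.py 53.38 -31.57 7.7; done
```

```text
t 27.53 p_cm [ 53.38 -31.59   7.99] x [ 0.002 -0.001 -1.   ] jawdeg -10.3 tiltfix_deg [0.06 0.11 0.  ] F [-0.7  0.4 -6.3] grip_cm 3.14 q [ 1.    0.44 -0.64  1.68  0.28  1.12  0.11]
delta_cm [ 0.    0.02 -0.29]
t 27.62 p_cm [ 53.4  -31.6    7.86] x [ 0.002 -0.001 -1.   ] jawdeg -10.3 tiltfix_deg [0.07 0.13 0.  ] F [-0.6  0.1 -6. ] grip_cm 3.1 q [ 1.    0.44 -0.64  1.68  0.28  1.12  0.11]
delta_cm [-0.02  0.03 -0.16]
t 27.7 p_cm [ 53.4  -31.6    7.71] x [ 0.002 -0.001 -1.   ] jawdeg -10.3 tiltfix_deg [0.08 0.14 0.  ] F [ 1.  -0.1 -7.1] grip_cm 3.12 q [ 1.    0.44 -0.63  1.68  0.29  1.12  0.1 ]
delta_cm [-0.02  0.03 -0.01]
t 27.78 p_cm [ 53.41 -31.61   7.68] x [ 0.002 -0.002 -1.   ] jawdeg -10.31 tiltfix_deg [0.11 0.11 0.  ] F [-5.2  2.2 10.6] grip_cm 3.09 q [ 1.    0.44 -0.63  1.68  0.29  1.12  0.1 ]
delta_cm [-0.03  0.04  0.02]
```

Contact came at TCP z = 7.68 cm, against 7.69 cm expected when fully seated. Releasing.

```bash
python3 -m handwheel '[{"xyz":[0,0,0],"angular":[0,0,0]},{"xyz":[0,0,0],"angular":[0,0,0]},{"xyz":[0,0,0],"angular":[0,0,0]},{"xyz":[0,0,0],"angular":[0,0,0]}]' 6 20 >/dev/null;python3 st.py; python3 -m handwheel '[{"xyz":[0,0,1],"angular":[0,0,0]},{"xyz":[0,0,2.5],"angular":[0,0,0]},{"xyz":[0,0,3],"angular":[0,0,0]},{"xyz":[0,0,3],"angular":[0,0,0]},{"xyz":[0,1.5,2],"angular":[0,0,0]}]' 6 20 >/dev/null
for i in 1 2; do python3 -m handwheel '[{"xyz":[0.3,3.5,0.2],"angular":[0,0,0]},{"xyz":[0.3,3.5,0.2],"angular":[0,0,0]},{"xyz":[0.3,3.5,0.2],"angular":[0,0,0]},{"xyz":[0.3,3.5,0.2],"angular":[0,0,0]},{"xyz":[0.3,3.5,0.2],"angular":[0,0,0]}]' 6 20 >/dev/null; python3 st.py 56.8 39.43 22; done
python3 - <<'E'
from h import *
for n in ("side","top"): cv2.imwrite(f"pics/{n}7.png",get_image(n)["pixels"])
s=cv2.imread("pics/side7.png")[80:200,270:400];cv2.imwrite("pics/side7z.png",cv2.resize(s,None,fx=5,fy=5,interpolation=cv2.INTER_CUBIC))
E
```

```text
t 28.12 p_cm [ 53.81 -31.78   8.15] x [ 0.01  -0.007 -1.   ] jawdeg -10.31 tiltfix_deg [0.41 0.6  0.  ] F [0.1 0.4 0.6] grip_cm 5.01 q [ 1.    0.44 -0.64  1.67  0.29  1.11  0.1 ]
t 28.95 p_cm [ 55.32 -13.33  22.2 ] x [ 0.022 -0.017 -1.   ] jawdeg -11.38 tiltfix_deg [0.95 1.27 0.  ] F [0.2 0.2 0.9] grip_cm 6.02 q [ 0.87  0.2  -0.77  1.66  0.16  1.32 -0.13]
delta_cm [ 1.48 52.76 -0.2 ]
t 29.37 p_cm [56.94  5.07 23.98] x [ 0.033 -0.022 -0.999] jawdeg -11.41 tiltfix_deg [1.24 1.87 0.  ] F [0.6 0.1 0. ] grip_cm 6.03 q [ 0.62  0.21 -0.88  1.63  0.2   1.36 -0.49]
delta_cm [-0.14 34.36 -1.98]
```

View pics/side7z.png

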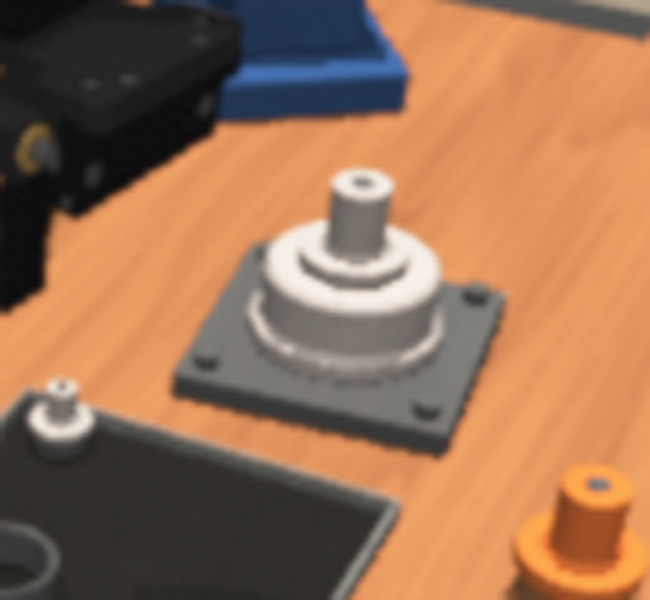

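View pics/top7.png

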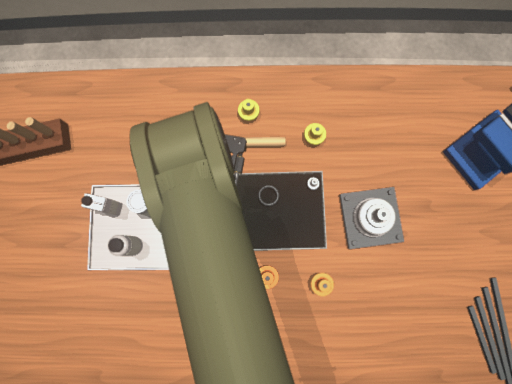

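The former is seated upright with its flange flush on the die (zoom 358,230; top view 377,216). Now I'll measure where the containers stand before collecting them.

Run:
```python
from h import *
d=get_image("top");d["pixels"]=cv2.imread("pics/top7.png")
for n,P in dict(obl=[.568,.3943,.117],tin=[.5696,.2824,.121],spray=[.4658,.3334,.135],former=[.5338,-.3157,.107]).items(): print(n,proj(d,P))
x0,y0=75,180;im=up(d,x0,y0,180,275)
cv2.imwrite("pics/drip7.png",up(d,x0,y0,180,275,False))
m=(im<75).astype(np.uint8)
cs,_=cv2.findContours(m,cv2.RETR_EXTERNAL,cv2.CHAIN_APPROX_NONE)
for c in cs:
    a=cv2.contourArea(c)
    if 1200<a<12000:
        for z in (.135,.131): print(z,a,cv2.boundingRect(c),circ(plane(d,full(c,x0,y0),z)))
x0,y0=360,195;im=up(d,x0,y0,395,235)
for th in (150,180,200):
  cs,_=cv2.findContours((im>th).astype(np.uint8),cv2.RETR_LIST,cv2.CHAIN_APPROX_NONE)
  for c in cs:
    if 1000<cv2.contourArea(c)<40000: print("die",th,[ (z,circ(plane(d,full(c,x0,y0),z))) for z in (.07,.107)])
```

```text
obl [[ 93.274934   201.77827465]]
tin [[137.19325309 200.60928836]]
spray [[112.33932932 243.52843416]]
former [[383.26734795 213.92615351]]
0.135 2061.5 (44, 102, 56, 48) (array([0.56917691, 0.40301   ]), np.float64(0.010679144188984135))
0.131 2061.5 (44, 102, 56, 48) (array([0.56971636, 0.40496863]), np.float64(0.01072932316744351))
die 150 [(0.07, (array([ 0.53277534, -0.31231912]), np.float64(0.014361992993379188))), (0.107, (array([ 0.52960935, -0.3002659 ]), np.float64(0.013782048822710424)))]
die 150 [(0.07, (array([ 0.53404319, -0.3111599 ]), np.float64(0.047089696003785264))), (0.107, (array([ 0.530826  , -0.29915349]), np.float64(0.04518819147664172)))]
die 180 [(0.07, (array([ 0.53281909, -0.31198802]), np.float64(0.015330642764876912))), (0.107, (array([ 0.52965133, -0.29994817]), np.float64(0.014711584051486223)))]
die 180 [(0.07, (array([ 0.53391872, -0.31144126]), np.float64(0.045827743392456696))), (0.107, (array([ 0.53070656, -0.29942349]), np.float64(0.04397719711747283)))]
die 200 [(0.07, (array([ 0.53286563, -0.31194244]), np.float64(0.015946441985932244))), (0.107, (array([ 0.52969599, -0.29990443]), np.float64(0.015302517004448072)))]
die 200 [(0.07, (array([ 0.53227442, -0.31133313]), np.float64(0.027680341643831752))), (0.107, (array([ 0.52912865, -0.29931972]), np.float64(0.026562596162010756)))]
die 200 [(0.07, (array([ 0.53286617, -0.31232064]), np.float64(0.044456841626995924))), (0.107, (array([ 0.52969651, -0.30026736]), np.float64(0.04266165302332725)))]
```

View pics/drip7.png

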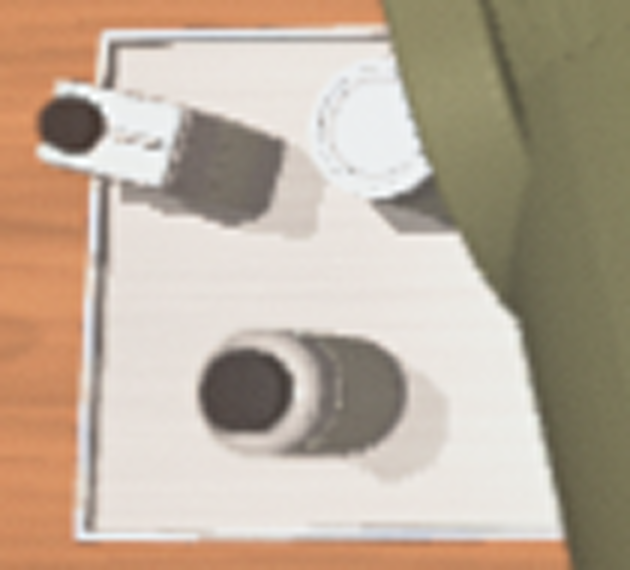

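Run:
```python
from h import *
d=get_image("top");d["pixels"]=cv2.imread("pics/top7.png")
x0,y0=75,180;im=up(d,x0,y0,180,275)
roi=np.zeros_like(im);roi[320:470,180:320]=1
for th in (70,90,110):
    m=((im<th)&(roi>0)).astype(np.uint8)
    cs,_=cv2.findContours(m,cv2.RETR_EXTERNAL,cv2.CHAIN_APPROX_NONE);c=max(cs,key=cv2.contourArea)
    print(th,cv2.boundingRect(c),circ(plane(d,full(c,x0,y0),.135)))
th=np.linspace(0,2*np.pi,60)
o=cv2.resize(d["pixels"],None,fx=1,fy=1)
big=up(d,x0,y0,180,275,False)
for y,col in((.3334,(0,0,255)),(.3255,(0,255,0))):
  for z,r in((.003,.026),(.113,.026),(.135,.0175)):
    p=proj(d,np.c_[.4658+r*np.cos(th),y+r*np.sin(th),np.full(60,z)])
    q=((p-[x0,y0]+.5)*6-.5).astype(np.int32);cv2.polylines(big,[q],True,col,1)
cv2.imwrite("pics/drip7o.png",big)
p0=cv2.imread("pics/top7.png")[195:240,355:400];cv2.imwrite("pics/die7z.png",cv2.resize(p0,None,fx=10,fy=10,interpolation=cv2.INTER_CUBIC))
```

```text
70 (264, 359, 23, 57) (array([0.46321749, 0.32247241]), np.float64(0.012579578596162868))
90 (203, 352, 87, 78) (array([0.46289221, 0.32547307]), np.float64(0.016365878502981244))
110 (201, 350, 90, 81) (array([0.46289436, 0.3256119 ]), np.float64(0.01709159332721463))
```

View pics/drip7o.png

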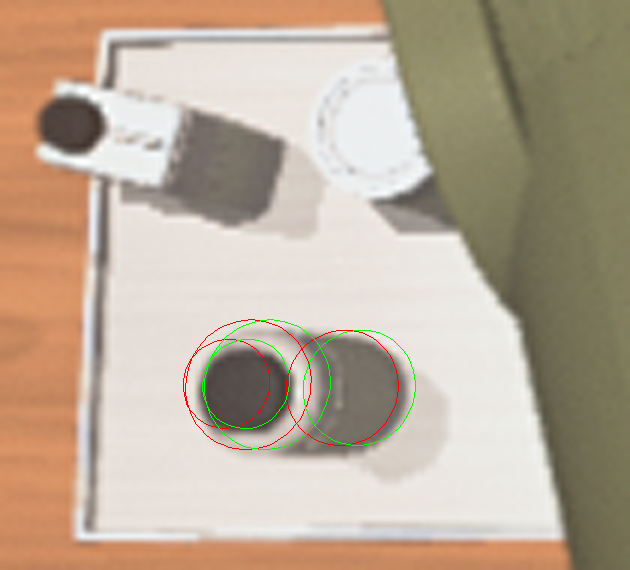

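View pics/die7z.png

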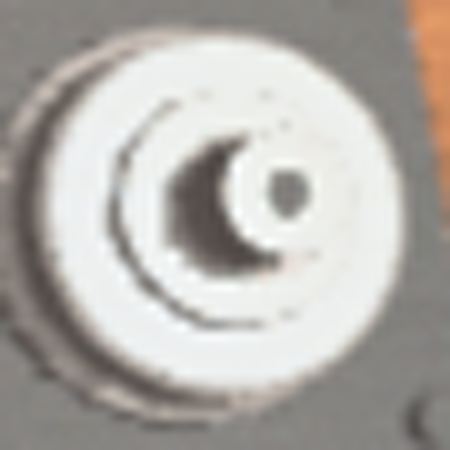

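The former's shank top sits at (383.3,213.7), against (383.3,213.9) predicted for fully home. The spray can stands upright at (0.463,0.3256), about 8 mm off the TCP-based position, and the oblong can and tin are where they were released. I'll collect the oblong can first.

```bash
for i in 1 2; do python3 -m handwheel '[{"xyz":[0,3.3,0],"angular":[0.2,0.4,0]},{"xyz":[0,3.3,0],"angular":[0.2,0.3,0]},{"xyz":[0,3.3,0],"angular":[0,0,0]},{"xyz":[0,3.3,0],"angular":[0,0,0]},{"xyz":[0,3,0],"angular":[0,0,0]}]' 6 20 >/dev/null; done; python3 -m handwheel '[{"xyz":[0,0,0],"angular":[0,0,0]},{"xyz":[0,0,0],"angular":[0,0,0]}]' 6 20 >/dev/null;python3 st.py 56.8 39.43 7.2
```

```text
t 30.57 p_cm [57.99 35.48 23.86] x [ 0.007 -0.025 -1.   ] jawdeg -14.14 tiltfix_deg [1.41 0.4  0.  ] F [ 0.8 -1.1  0.4] grip_cm 5.98 q [ 0.    0.53 -0.9   1.31  0.43  1.5  -1.11]
delta_cm [ -1.19   3.95 -16.66]
```

```bash
python3 -m handwheel '[{"xyz":[-0.6,2,-0.5],"angular":[0.7,0.2,0.8]},{"xyz":[-0.4,1.5,-1],"angular":[0.6,0.2,0.8]},{"xyz":[0,0,-2],"angular":[0,0,0]},{"xyz":[0,0,-2],"angular":[0,0,0]},{"xyz":[0,0,-1],"angular":[0,0,0]}]' 6 20 >/dev/null; python3 -m handwheel '[{"xyz":[0,0,0],"angular":[0,0,0]},{"xyz":[0,0,0],"angular":[0,0,0]}]' 6 20 >/dev/null;python3 st.py 56.8 39.43 7.2
```

```text
t 31.15 p_cm [57.7  37.81 16.98] x [ 0.003 -0.007 -1.   ] jawdeg -13.39 tiltfix_deg [0.41 0.18 0.  ] F [0.3 0.4 1.1] grip_cm 6.0 q [-0.02  0.58 -0.88  1.38  0.46  1.39 -1.14]
delta_cm [-0.9   1.62 -9.78]
```

```bash
python3 -m handwheel '[{"xyz":[-0.9,1.6,0],"angular":[0.4,0.2,0.8]},{"xyz":[-0.2,0.3,0],"angular":[0,0,0]},{"xyz":[0,0,-1],"angular":[0,0,0]},{"xyz":[0,0,0],"angular":[0,0,0]},{"xyz":[0,0,0],"angular":[0,0,0]}]' 6 20 >/dev/null;python3 st.py 56.8 39.43 7.2
```

```text
t 31.57 p_cm [56.69 39.9  16.27] x [ 0.004  0.003 -1.   ] jawdeg -12.64 tiltfix_deg [-0.19  0.2   0.  ] F [-1.1  0.   1. ] grip_cm 5.96 q [-0.05  0.59 -0.89  1.39  0.46  1.37 -1.16]
delta_cm [ 0.11 -0.47 -9.07]
```

```bash
python3 -m handwheel '[{"xyz":[0.1,-0.5,-1.5],"angular":[-0.2,0.2,0]},{"xyz":[0,0,-2],"angular":[0,0,0]},{"xyz":[0,0,-2],"angular":[0,0,0]},{"xyz":[0,0,-1],"angular":[0,0,0]},{"xyz":[0,0,0],"angular":[0,0,0]}]' 6 20 >/dev/null;python3 st.py 56.8 39.43 7.2
```

```text
t 31.98 p_cm [56.89 39.27  9.41] x [ 0.003 -0.001 -1.   ] jawdeg -12.65 tiltfix_deg [0.04 0.14 0.  ] F [0.2 0.1 0.2] grip_cm 6.0 q [-0.05  0.64 -0.86  1.46  0.5   1.26 -1.18]
delta_cm [-0.09  0.16 -2.21]
```

```bash
python3 -m handwheel '[{"xyz":[-0.1,0.15,-1],"angular":[0,0.1,0]},{"xyz":[0,0,-0.8],"angular":[0,0,0]},{"xyz":[0,0,-0.4],"angular":[0,0,0]},{"xyz":[0,0,0],"angular":[0,0,0]},{"xyz":[0,0,0],"angular":[0,0,0]}]' 6 20 >/dev/null;python3 st.py 56.8 39.43 7.2; python3 -m handwheel '[{"xyz":[0,0,0],"angular":[0,0,0]},{"xyz":[0,0,0],"angular":[0,0,0]},{"xyz":[0,0,0],"angular":[0,0,0]},{"xyz":[0,0,0],"angular":[0,0,0]},{"xyz":[0,0,0],"angular":[0,0,0]}]' 3 25 >/dev/null; python3 st.py 56.8 39.43 7.2
```

```text
t 32.4 p_cm [56.85 39.39  7.03] x [ 0.001 -0.001 -1.   ] jawdeg -12.71 tiltfix_deg [0.03 0.05 0.  ] F [ 0.6 -0.   0.3] grip_cm 6.01 q [-0.06  0.67 -0.85  1.48  0.52  1.23 -1.2 ]
delta_cm [-0.05  0.04  0.17]
t 32.82 p_cm [56.93 39.52  7.29] x [ 0.004  0.002 -1.   ] jawdeg -12.7 tiltfix_deg [-0.1   0.21  0.  ] F [ 0.3 -0.2 -1.8] grip_cm 3.6 q [-0.06  0.66 -0.85  1.48  0.52  1.23 -1.2 ]
delta_cm [-0.13 -0.09 -0.09]
```

```bash
python3 -m handwheel '[{"xyz":[0,0,1],"angular":[0,0,0]},{"xyz":[0,0,2.5],"angular":[0,0,0]},{"xyz":[0,0,3],"angular":[0,0,0]},{"xyz":[0,0,3],"angular":[0,0,0]},{"xyz":[0,0,3],"angular":[0,0,0]}]' 3 25 >/dev/null; python3 -m handwheel '[{"xyz":[0,0,2.5],"angular":[0,0,0]},{"xyz":[0,-1.5,1],"angular":[0,0,0]},{"xyz":[0,-3,0],"angular":[0,0,0]},{"xyz":[0,-3.2,0],"angular":[0,0,0]},{"xyz":[0,-3.2,0],"angular":[0,0,0]}]' 3 25 >/dev/null;python3 st.py 56.62 -10.38 7.2;  for i in 1 2; do python3 -m handwheel '[{"xyz":[0,-3.3,0],"angular":[0,0,0]},{"xyz":[0,-3.3,0],"angular":[0,0,0]},{"xyz":[0,-3.3,0],"angular":[0,0,0]},{"xyz":[0,-3.3,0],"angular":[0,0,0]},{"xyz":[0,-3.3,0],"angular":[0,0,0]}]' 3 25 >/dev/null;python3 st.py 56.62 -10.38 7.2; done
```

```text
t 33.65 p_cm [55.86 29.   23.84] x [-0.008  0.003 -1.   ] jawdeg -11.63 tiltfix_deg [-0.17 -0.47 -0.  ] F [-0.4  0.3 -4.1] grip_cm 3.58 q [ 0.19  0.42 -0.95  1.45  0.33  1.45 -0.96]
delta_cm [  0.76 -39.38 -16.64]
t 34.07 p_cm [55.46 11.88 23.91] x [-0.01   0.001 -1.   ] jawdeg -11.32 tiltfix_deg [-0.04 -0.56 -0.  ] F [ 0.4  0.3 -2.9] grip_cm 3.56 q [ 0.55  0.26 -0.95  1.6   0.21  1.4  -0.61]
delta_cm [  1.16 -22.26 -16.71]
t 34.48 p_cm [55.04 -5.36 24.01] x [-0.011 -0.003 -1.   ] jawdeg -11.16 tiltfix_deg [ 0.18 -0.66  0.  ] F [ 0.5 -0.1 -4.2] grip_cm 3.6 q [ 0.82  0.2  -0.87  1.64  0.16  1.39 -0.27]
delta_cm [  1.58  -5.02 -16.81]
```

```bash
python3 -m handwheel '[{"xyz":[0.7,-2.2,0],"angular":[0.1,-0.6,-0.6]},{"xyz":[0.7,-1.2,-1],"angular":[0,0,-0.6]},{"xyz":[0,0,-2],"angular":[0,0,0]},{"xyz":[0,0,-2.5],"angular":[0,0,0]},{"xyz":[0,0,-1],"angular":[0,0,0]}]' 3 25 >/dev/null; python3 -m handwheel '[{"xyz":[0,0,0],"angular":[0,0,0]},{"xyz":[0,0,0],"angular":[0,0,0]}]' 3 25 >/dev/null;python3 st.py 56.62 -10.38 7.2
```

```text
t 35.07 p_cm [ 56.12 -10.33  17.44] x [-0.003 -0.01  -1.   ] jawdeg -13.4 tiltfix_deg [ 0.55 -0.19  0.  ] F [ 0.9  1.  -3.6] grip_cm 3.59 q [ 0.83  0.28 -0.82  1.69  0.22  1.27 -0.27]
delta_cm [  0.5   -0.05 -10.24]
```

```bash
python3 -m handwheel '[{"xyz":[0.5,0,-1.5],"angular":[0.5,-0.2,1]},{"xyz":[0,0,-2],"angular":[0,0,0]},{"xyz":[0,0,-2],"angular":[0,0,0]},{"xyz":[0,0,-1],"angular":[0,0,0]},{"xyz":[0,0,0],"angular":[0,0,0]}]' 3 25 >/dev/null; python3 -m handwheel '[{"xyz":[0,0,0],"angular":[0,0,0]},{"xyz":[0,0,0],"angular":[0,0,0]}]' 3 25 >/dev/null;python3 st.py 56.62 -10.38 7.2
```

```text
t 35.65 p_cm [57.16 -9.98 11.73] x [ 0.012 -0.004 -1.   ] jawdeg -12.01 tiltfix_deg [0.21 0.68 0.  ] F [-0.1  0.9 -4. ] grip_cm 3.59 q [ 0.81  0.34 -0.81  1.75  0.27  1.16 -0.29]
delta_cm [-0.54 -0.4  -4.53]
```

```bash
python3 -m handwheel '[{"xyz":[-0.5,-0.4,-1],"angular":[0.2,0.6,0]},{"xyz":[0,0,-1],"angular":[0,0,0]},{"xyz":[0,0,-0.8],"angular":[0,0,0]},{"xyz":[0,0,0],"angular":[0,0,0]},{"xyz":[0,0,0],"angular":[0,0,0]}]' 3 25 >/dev/null;python3 st.py 56.62 -10.38 7.2
```

```text
t 36.07 p_cm [ 56.83 -10.48   9.02] x [ 0.006 -0.002 -1.   ] jawdeg -12.04 tiltfix_deg [0.11 0.33 0.  ] F [-0.5 -0.4 -3.7] grip_cm 3.58 q [ 0.8   0.37 -0.79  1.77  0.29  1.11 -0.3 ]
delta_cm [-0.21  0.1  -1.82]
```

```bash
python3 -m handwheel '[{"xyz":[-0.2,0.1,-0.6],"angular":[0.1,0.3,-0.3]},{"xyz":[0,0,-0.5],"angular":[0,0,0]},{"xyz":[0,0,-0.2],"angular":[0,0,0]},{"xyz":[0,0,0],"angular":[0,0,0]}]' 3 25 >/dev/null;python3 st.py 56.62 -10.38 7.2; python3 -m handwheel '[{"xyz":[0,0,-0.2],"angular":[0,0,0]},{"xyz":[0,0,0],"angular":[0,0,0]}]' 3 25 >/dev/null;python3 st.py 56.62 -10.38 7.2
```

```text
t 36.4 p_cm [ 56.61 -10.37   7.57] x [-0.  0. -1.] jawdeg -12.38 tiltfix_deg [-0.01 -0.02 -0.  ] F [-0.2 -0.8 -4.1] grip_cm 3.59 q [ 0.79  0.39 -0.79  1.79  0.31  1.09 -0.31]
delta_cm [ 0.01 -0.01 -0.37]
t 36.57 p_cm [ 56.61 -10.36   7.34] x [-0.  0. -1.] jawdeg -12.37 tiltfix_deg [-0.02 -0.02 -0.  ] F [-0.   0.3 -2.9] grip_cm 3.57 q [ 0.79  0.39 -0.78  1.79  0.31  1.09 -0.31]
delta_cm [ 0.01 -0.02 -0.14]
```

```bash
for i in 1 2; do python3 -m handwheel '[{"xyz":[0,0,-0.15],"angular":[0,0,0]}]' 3 25 >/dev/null;python3 st.py 56.62 -10.38 7.2; done
```

```text
t 36.65 p_cm [ 56.65 -10.37   7.27] x [ 0. -0. -1.] jawdeg -12.37 tiltfix_deg [0.01 0.01 0.  ] F [-5.2 -0.2 14.9] grip_cm 3.62 q [ 0.79  0.39 -0.78  1.79  0.31  1.09 -0.32]
delta_cm [-0.03 -0.01 -0.07]
t 36.73 p_cm [ 56.66 -10.36   7.27] x [-0.    -0.001 -1.   ] jawdeg -12.38 tiltfix_deg [ 0.05 -0.02  0.  ] F [-7.3 -0.1 12. ] grip_cm 3.56 q [ 0.79  0.39 -0.78  1.79  0.31  1.09 -0.32]
delta_cm [-0.04 -0.02 -0.07]
```

```bash
python3 -m handwheel '[{"xyz":[0,0,0],"angular":[0,0,0]},{"xyz":[0,0,0],"angular":[0,0,0]},{"xyz":[0,0,0],"angular":[0,0,0]},{"xyz":[0,0,0],"angular":[0,0,0]}]' 6 20 >/dev/null; python3 st.py;  python3 -m handwheel '[{"xyz":[0,0,1],"angular":[0,0,0]},{"xyz":[0,0,2.5],"angular":[0,0,0]},{"xyz":[0,0,3],"angular":[0,0,0]},{"xyz":[0,0,3],"angular":[0,0,0]},{"xyz":[0,1,2.5],"angular":[0,0,1]}]' 7 20 >/dev/null; for i in 1 2; do python3 -m handwheel '[{"xyz":[0,3.4,-0.2],"angular":[0,0,1.2]},{"xyz":[0,3.4,-0.2],"angular":[0,0,1.2]},{"xyz":[0,3.4,-0.2],"angular":[0,0,1.2]},{"xyz":[0,3.4,-0.2],"angular":[0,0,1.2]},{"xyz":[0,3.4,-0.2],"angular":[0,0,1.2]}]' 7 20 >/dev/null; python3 st.py 56.9 28.3 7.3; done
python3 - <<'E'
from h import *
for n in ("side","top"): cv2.imwrite(f"pics/{n}8.png",get_image(n)["pixels"])
E
```

```text
t 37.07 p_cm [ 56.96 -10.38   7.6 ] x [ 0.006 -0.003 -1.   ] jawdeg -12.37 tiltfix_deg [0.15 0.35 0.  ] F [ 0.1 -0.1  0. ] grip_cm 5.42 q [ 0.79  0.39 -0.78  1.78  0.31  1.09 -0.32]
t 37.9 p_cm [57.12  7.1  19.97] x [ 0.016 -0.007 -1.   ] jawdeg -6.23 tiltfix_deg [0.39 0.94 0.  ] F [1.6 0.3 0.3] grip_cm 6.97 q [ 0.62  0.28 -0.93  1.66  0.24  1.3  -0.46]
delta_cm [ -0.22  21.2  -12.67]
t 38.32 p_cm [57.16 24.88 19.48] x [ 0.024 -0.005 -1.   ] jawdeg -0.06 tiltfix_deg [0.31 1.39 0.  ] F [ 1.7 -0.1  0.2] grip_cm 6.99 q [ 0.29  0.42 -0.96  1.55  0.37  1.34 -0.72]
delta_cm [ -0.26   3.42 -12.18]
```

View pics/side8.png

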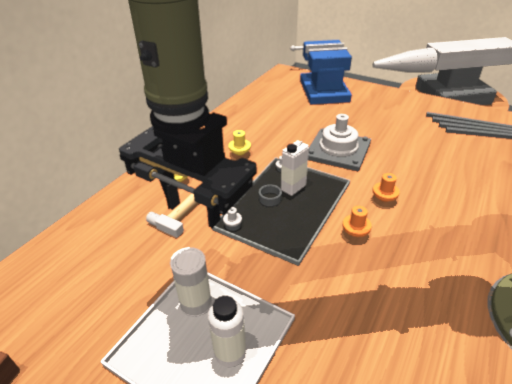

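The oblong can is back upright at (294,168), the same pixel position as before. The tin is next.

```bash
python3 -m handwheel '[{"xyz":[-0.1,2.2,0],"angular":[0.3,1.2,0]},{"xyz":[0,0.5,-1],"angular":[0,0,0]},{"xyz":[0,0,-2],"angular":[0,0,0]},{"xyz":[0,0,-0.5],"angular":[0,0,0]},{"xyz":[0,0,0],"angular":[0,0,0]}]' 7 20 >/dev/null; python3 -m handwheel '[{"xyz":[0,0,0],"angular":[0,0,0]}]' 7 20 >/dev/null;python3 st.py 56.9 28.3 7.3
```

```text
t 38.92 p_cm [56.78 28.51 16.19] x [ 0.004  0.007 -1.   ] jawdeg 0.73 tiltfix_deg [-0.39  0.24  0.  ] F [-0.3 -0.1  0.5] grip_cm 6.99 q [ 0.21  0.48 -0.95  1.55  0.4   1.31 -0.77]
delta_cm [ 0.12 -0.21 -8.89]
```

```bash
python3 -m handwheel '[{"xyz":[0,-0.2,-1.5],"angular":[-0.3,0.2,0]},{"xyz":[0,0,-2],"angular":[0,0,0]},{"xyz":[0,0,-2],"angular":[0,0,0]},{"xyz":[0,0,-1],"angular":[0,0,0]},{"xyz":[0,0,0],"angular":[0,0,0]}]' 7 20 >/dev/null;python3 st.py 56.9 28.3 7.3;python3 -m handwheel '[{"xyz":[0,0,0],"angular":[0,0,0]}]' 7 20 >/dev/null;python3 st.py 56.9 28.3 7.3
```

```text
t 39.33 p_cm [57.12 27.89  9.61] x [ 0.007 -0.    -1.   ] jawdeg 0.37 tiltfix_deg [0.01 0.39 0.  ] F [-0.  -0.3 -0.3] grip_cm 7.01 q [ 0.19  0.54 -0.91  1.62  0.45  1.2  -0.81]
delta_cm [-0.22  0.41 -2.31]
t 39.42 p_cm [57.12 27.83  9.58] x [ 0.006 -0.001 -1.   ] jawdeg 0.33 tiltfix_deg [0.03 0.35 0.  ] F [-0.8 -0.7 -0.1] grip_cm 7.0 q [ 0.19  0.54 -0.91  1.62  0.45  1.2  -0.81]
delta_cm [-0.22  0.47 -2.28]
```

```bash
python3 -m handwheel '[{"xyz":[-0.2,0.4,-1],"angular":[0,0.3,0]},{"xyz":[0,0,-0.8],"angular":[0,0,0]},{"xyz":[0,0,-0.4],"angular":[0,0,0]},{"xyz":[0,0,0],"angular":[0,0,0]},{"xyz":[0,0,0],"angular":[0,0,0]}]' 7 20 >/dev/null;python3 st.py 56.9 28.3 7.3; python3 -m handwheel '[{"xyz":[0,0,0],"angular":[0,0,0]},{"xyz":[0,0,0],"angular":[0,0,0]},{"xyz":[0,0,0],"angular":[0,0,0]},{"xyz":[0,0,0],"angular":[0,0,0]}]' 5.2 25 >/dev/null; python3 st.py 56.9 28.3 7.3
```

```text
t 39.83 p_cm [57.07 28.33  7.42] x [ 0.004  0.001 -1.   ] jawdeg 0.29 tiltfix_deg [-0.05  0.22  0.  ] F [ 0.7 -0.  -0.3] grip_cm 6.96 q [ 0.18  0.57 -0.9   1.63  0.47  1.17 -0.83]
delta_cm [-0.17 -0.03 -0.12]
t 40.17 p_cm [57.05 28.39  7.49] x [ 0.004  0.001 -1.   ] jawdeg 0.31 tiltfix_deg [-0.07  0.23  0.  ] F [ 0.5  0.  -3.5] grip_cm 5.78 q [ 0.18  0.56 -0.9   1.63  0.47  1.17 -0.83]
delta_cm [-0.15 -0.09 -0.19]
```

```bash
python3 -m handwheel '[{"xyz":[0,0,1],"angular":[0,0,0]},{"xyz":[0,0,2.5],"angular":[0,0,0]},{"xyz":[0,0,3],"angular":[0,0,0]},{"xyz":[0,-1,2],"angular":[0,0,0]},{"xyz":[0,-2,1],"angular":[0,0,0]}]' 5.2 25 >/dev/null; python3 -m handwheel '[{"xyz":[0,-2.8,0],"angular":[0,0,0]},{"xyz":[0,-2.8,0],"angular":[0,0,0]},{"xyz":[0,-2.8,0],"angular":[0,0,0]},{"xyz":[0,-2.8,0],"angular":[0,0,0]},{"xyz":[0,-2.8,0],"angular":[0,0,0]}]' 5.2 25 >/dev/null;  python3 st.py 56.26 2.56 7.4
```

```text
t 41.0 p_cm [56.25 11.69 17.57] x [-0.002  0.004 -1.   ] jawdeg 1.41 tiltfix_deg [-0.25 -0.11 -0.  ] F [ 1.1 -0.2 -3.9] grip_cm 5.8 q [ 0.57  0.33 -0.98  1.68  0.28  1.28 -0.44]
delta_cm [ 1.000e-02 -9.130e+00 -1.017e+01]
```

```bash
python3 -m handwheel '[{"xyz":[0,-2.8,0],"angular":[0,0,0]},{"xyz":[0,-2.6,0],"angular":[0,0,0]},{"xyz":[0,-1.5,0],"angular":[0,0,0]},{"xyz":[0,-0.5,0],"angular":[0,0,0]},{"xyz":[0,0,0],"angular":[0,0,0]}]' 5.2 25 >/dev/null;  python3 -m handwheel '[{"xyz":[0,0,-1],"angular":[0,0,0]},{"xyz":[0,0,-1],"angular":[0,0,0]},{"xyz":[0,0,0],"angular":[0,0,0]}]' 5.2 25 >/dev/null; python3 st.py 56.26 2.56 7.4
```

```text
t 41.67 p_cm [56.05  3.27 15.52] x [-0.003 -0.002 -1.   ] jawdeg 0.94 tiltfix_deg [ 0.1  -0.17  0.  ] F [-1.2 -0.2 -4.3] grip_cm 5.75 q [ 0.71  0.31 -0.95  1.73  0.27  1.24 -0.29]
delta_cm [ 0.21 -0.71 -8.12]
```

```bash
python3 -m handwheel '[{"xyz":[0.2,-0.7,-1.5],"angular":[0,-0.2,0]},{"xyz":[0,0,-2],"angular":[0,0,0]},{"xyz":[0,0,-1.5],"angular":[0,0,0]},{"xyz":[0,0,-0.5],"angular":[0,0,0]},{"xyz":[0,0,0],"angular":[0,0,0]}]' 5.2 25 >/dev/null;  python3 st.py 56.26 2.56 7.4; python3 -m handwheel '[{"xyz":[0,0,0],"angular":[0,0,0]}]' 5.2 25 >/dev/null;  python3 st.py 56.26 2.56 7.4
python3 - <<'E'
from h import *
for n in ("side","top"): cv2.imwrite(f"pics/{n}9.png",get_image(n)["pixels"])
E
```

```text
t 42.08 p_cm [56.1   3.54  9.66] x [-0.001  0.003 -1.   ] jawdeg 1.73 tiltfix_deg [-0.18 -0.07 -0.  ] F [-0.7  0.2 -3.2] grip_cm 5.76 q [ 0.67  0.37 -0.93  1.8   0.32  1.13 -0.33]
delta_cm [ 0.16 -0.98 -2.26]
t 42.17 p_cm [56.07  3.67  9.64] x [-0.002  0.004 -1.   ] jawdeg 1.84 tiltfix_deg [-0.22 -0.12 -0.  ] F [-0.1 -0.5 -4.3] grip_cm 5.77 q [ 0.67  0.37 -0.93  1.8   0.32  1.14 -0.33]
delta_cm [ 0.19 -1.11 -2.24]
```

View pics/side9.png

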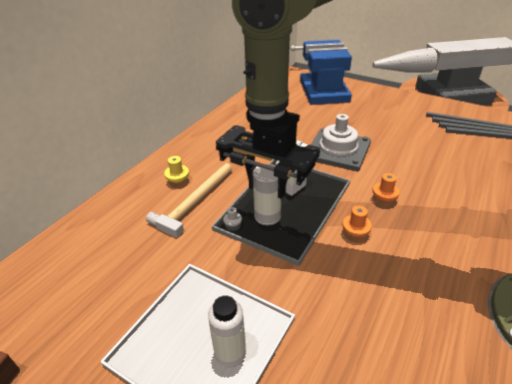

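```bash
python3 -m handwheel '[{"xyz":[0.2,-1,0],"angular":[-0.2,-0.1,-1]},{"xyz":[0,0,0],"angular":[0,0,0]},{"xyz":[0,0,0],"angular":[0,0,0]},{"xyz":[0,0,0],"angular":[0,0,0]}]' 5.2 25 >/dev/null;  python3 st.py 56.26 2.56 7.4
```

```text
t 42.6 p_cm [56.57  2.51 10.01] x [ 0.006 -0.001 -1.   ] jawdeg 0.67 tiltfix_deg [0.08 0.36 0.  ] F [-0.5 -0.5 -4.5] grip_cm 5.73 q [ 0.68  0.37 -0.92  1.79  0.33  1.14 -0.33]
delta_cm [-0.31  0.05 -2.61]
```

```bash
python3 -m handwheel '[{"xyz":[-0.3,0,-0.8],"angular":[0,0.3,0]},{"xyz":[0,0,-0.8],"angular":[0,0,0]},{"xyz":[0,0,-0.4],"angular":[0,0,0]},{"xyz":[0,0,0],"angular":[0,0,0]}]' 5.2 25 >/dev/null;  python3 st.py 56.26 2.56 7.4
```

```text
t 42.93 p_cm [56.28  2.45  7.88] x [ 0.002 -0.002 -1.   ] jawdeg 0.6 tiltfix_deg [0.1  0.12 0.  ] F [-0.3 -0.6 -4.1] grip_cm 5.77 q [ 0.67  0.39 -0.91  1.81  0.35  1.1  -0.35]
delta_cm [-0.02  0.11 -0.48]
```

```bash
for i in 1 2 3; do python3 -m handwheel '[{"xyz":[0,0,-0.15],"angular":[0,0,0]}]' 5.2 25 >/dev/null;python3 st.py 56.26 2.56 7.4; done
```

```text
t 43.02 p_cm [56.25  2.47  7.68] x [ 0.001 -0.002 -1.   ] jawdeg 0.61 tiltfix_deg [0.09 0.08 0.  ] F [ 0.5 -0.3 -3.8] grip_cm 5.8 q [ 0.67  0.39 -0.9   1.81  0.35  1.1  -0.35]
delta_cm [ 0.01  0.09 -0.28]
t 43.1 p_cm [56.22  2.47  7.49] x [ 0.001 -0.002 -1.   ] jawdeg 0.62 tiltfix_deg [0.09 0.04 0.  ] F [-4.9 -0.4 10.6] grip_cm 5.75 q [ 0.67  0.4  -0.9   1.82  0.35  1.1  -0.35]
delta_cm [ 0.04  0.09 -0.09]
t 43.18 p_cm [56.23  2.47  7.48] x [ 0.    -0.003 -1.   ] jawdeg 0.62 tiltfix_deg [0.15 0.   0.  ] F [-7.8 -2.1 19.3] grip_cm 5.73 q [ 0.67  0.4  -0.9   1.82  0.35  1.1  -0.35]
delta_cm [ 0.03  0.09 -0.08]
```

```bash
python3 -m handwheel '[{"xyz":[0,0,0],"angular":[0,0,0]},{"xyz":[0,0,0],"angular":[0,0,0]},{"xyz":[0,0,0],"angular":[0,0,0]},{"xyz":[0,0,0],"angular":[0,0,0]}]' 7 20 >/dev/null; python3 st.py;  python3 -m handwheel '[{"xyz":[0,0,1],"angular":[0,0,0]},{"xyz":[0,0,2.5],"angular":[0,0,0]},{"xyz":[0,0,3],"angular":[0,0,0]},{"xyz":[0,0,3],"angular":[0,0,0]},{"xyz":[-0.5,1,2],"angular":[0,0,0]}]' 7 20 >/dev/null; for i in 1 2; do python3 -m handwheel '[{"xyz":[-1.1,2.9,0],"angular":[0,0,0]},{"xyz":[-1.1,2.9,0],"angular":[0,0,0]},{"xyz":[-1.1,2.9,0],"angular":[0,0,0]},{"xyz":[-1.1,2.9,0],"angular":[0,0,0]},{"xyz":[-1.1,2.5,0],"angular":[0,0,0]}]' 7 20 >/dev/null; python3 st.py 46.3 32.56 7.8; done
python3 - <<'E'
from h import *
for n in ("side","top"): cv2.imwrite(f"pics/{n}10.png",get_image(n)["pixels"])
E
```

```text
t 43.52 p_cm [56.5   2.55  7.77] x [ 0.006 -0.003 -1.   ] jawdeg 0.64 tiltfix_deg [0.16 0.32 0.  ] F [-0.2  0.1  0.3] grip_cm 6.92 q [ 0.67  0.4  -0.9   1.81  0.35  1.1  -0.35]
t 44.35 p_cm [50.7  17.5  20.59] x [ 0.016 -0.003 -1.   ] jawdeg -0.18 tiltfix_deg [0.15 0.91 0.  ] F [-0.6  0.1  0.3] grip_cm 6.99 q [ 0.57  0.19 -1.06  1.74  0.18  1.3  -0.53]
delta_cm [ -4.4   15.06 -12.79]
t 44.77 p_cm [44.95 32.33 21.13] x [ 0.024 -0.003 -1.   ] jawdeg -0.23 tiltfix_deg [0.16 1.4  0.  ] F [ 0.9  0.6 -0.2] grip_cm 7.01 q [ 0.29  0.26 -1.11  1.7   0.26  1.32 -0.88]
delta_cm [  1.35   0.23 -13.33]
```

View pics/top10.png

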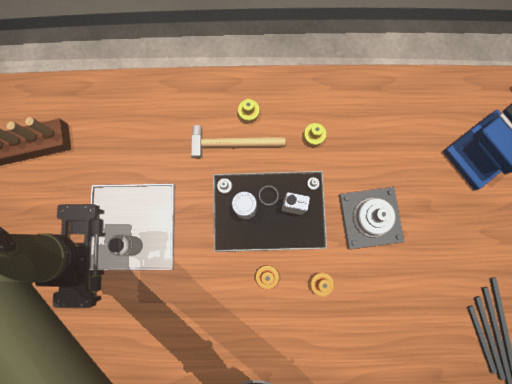

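View pics/side10.png

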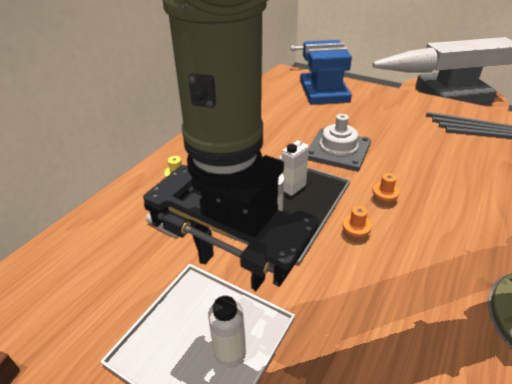

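```bash
cat > meas.py <<'E'
from h import *
import sys
d=get_image("top")
if len(sys.argv)>1: d["pixels"]=cv2.imread(sys.argv[1])
x0,y0=205,165;g=up(d,x0,y0,335,260)
cs,_=cv2.findContours((g>120).astype(np.uint8),cv2.RETR_EXTERNAL,cv2.CHAIN_APPROX_NONE)
for c in cs:
    a=cv2.contourArea(c);x,y,w,h=cv2.boundingRect(c)
    if 1500<a<40000:
        P=lambda z:circ(plane(d,full(c,x0,y0),z))
        print((x,y,w,h),"z.121",np.r_[P(.121)].round(4) if 0 else [np.round(v,4).tolist() for v in P(.121)],"z.036",[np.round(v,4).tolist() for v in P(.036)])
for th in (120,150,170):
  cs,_=cv2.findContours((g>th).astype(np.uint8),cv2.RETR_EXTERNAL,cv2.CHAIN_APPROX_NONE)
  for c in cs:
    x,y,w,h=cv2.boundingRect(c)
    if 460<x<500 and w>110:
        P=plane(d,full(c,x0,y0),.117);print("obl",th,cv2.minAreaRect((P[:,:2]*1000).astype(np.float32)))
for th in (90,110,120):
  cs,hh=cv2.findContours((g<th).astype(np.uint8),cv2.RETR_LIST,cv2.CHAIN_APPROX_NONE)
  for c in cs:
    if 4500<cv2.contourArea(c)<8500: print("spraycap",th,circ(plane(d,full(c,x0,y0),.135)))
E
python3 meas.py pics/top10.png; python3 st.py 46.3 32.56 7.8
```

```text
obl 150 ((566.086181640625, -104.66703796386719), (58.082244873046875, 35.840171813964844), 78.10503387451172)
obl 170 ((566.204345703125, -104.72090911865234), (57.24630355834961, 34.98160171508789), 78.35968780517578)
spraycap 90 (array([ 0.5789661 , -0.03583007]), np.float64(0.01977818402165048))
spraycap 90 (array([0.60317432, 0.06898785]), np.float64(0.01920661759637613))
spraycap 90 (array([ 0.60690984, -0.14270257]), np.float64(0.01584424320508801))
spraycap 110 (array([0.60314003, 0.06903526]), np.float64(0.018630049062205823))
spraycap 110 (array([ 0.6069225, -0.1427089]), np.float64(0.015350686400644267))
spraycap 120 (array([0.60314249, 0.06907204]), np.float64(0.018402366015262583))
t 44.92 p_cm [44.83 32.44 21.13] x [ 0.024 -0.002 -1.   ] jawdeg 0.09 tiltfix_deg [0.11 1.35 0.  ] F [ 0.4 -0.1 -0.4] grip_cm 6.99 q [ 0.29  0.26 -1.12  1.7   0.26  1.32 -0.87]
delta_cm [  1.47   0.12 -13.33]
```

Run:
```python
from h import *
d=get_image("top")
for f in ("top0","top10"):
  d["pixels"]=cv2.imread(f"pics/{f}.png");x0,y0=225,185;g=up(d,x0,y0,262,225)
  for th in (150,190,210):
    cs,_=cv2.findContours((g>th).astype(np.uint8),cv2.RETR_EXTERNAL,cv2.CHAIN_APPROX_NONE)
    c=max(cs,key=cv2.contourArea);P=plane(d,full(c,x0,y0),.121);print(f,th,circ(P),cv2.boundingRect(c))
  cv2.imwrite(f"pics/tin_{f}.png",up(d,x0,y0,262,225,False))
```

```text
top0 150 (array([0.56264707, 0.02561377]), np.float64(0.028878472549751667)) (35, 37, 146, 145)
top0 190 (array([0.56272719, 0.02567507]), np.float64(0.027976867171451023)) (37, 39, 142, 140)
top0 210 (array([0.56272711, 0.02569979]), np.float64(0.027407694048010363)) (38, 41, 140, 137)
top10 150 (array([0.56139226, 0.0226739 ]), np.float64(0.028964108461826402)) (42, 41, 146, 143)
top10 190 (array([0.56152173, 0.02271274]), np.float64(0.02809355853887524)) (45, 43, 141, 138)
top10 210 (array([0.56156984, 0.02272895]), np.float64(0.02759359243825516)) (46, 44, 139, 136)
```

View pics/tin_top10.png

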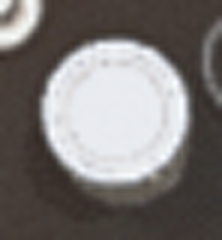

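The oblong can is 0.9 mm from its start and the tin 3.2 mm. Both are within tolerance. The spray can is last.

```bash
python3 -m handwheel '[{"xyz":[1.5,0.1,-0.5],"angular":[0.1,1.3,0]},{"xyz":[0,0,-1.5],"angular":[0,0,0]},{"xyz":[0,0,-2],"angular":[0,0,0]},{"xyz":[0,0,-0.5],"angular":[0,0,0]},{"xyz":[0,0,0],"angular":[0,0,0]}]' 7 20 >/dev/null; python3 -m handwheel '[{"xyz":[0,0,0],"angular":[0,0,0]}]' 7 20 >/dev/null;python3 st.py 46.3 32.56 7.8
```

```text
t 45.47 p_cm [46.95 31.57 16.45] x [ 0.003 -0.006 -1.   ] jawdeg -0.78 tiltfix_deg [0.32 0.17 0.  ] F [0.4 0.4 0.5] grip_cm 6.96 q [ 0.25  0.35 -1.07  1.71  0.33  1.27 -0.9 ]
delta_cm [-0.65  0.99 -8.65]
```

```bash
python3 -m handwheel '[{"xyz":[-0.6,0.9,0],"angular":[0.3,0.1,0.8]},{"xyz":[0,0,-0.5],"angular":[0,0,0]},{"xyz":[0,0,0],"angular":[0,0,0]},{"xyz":[0,0,0],"angular":[0,0,0]}]' 7 20 >/dev/null;python3 st.py 46.3 32.56 7.8
```

```text
t 45.8 p_cm [46.35 32.56 16.14] x [ 0.004  0.001 -1.   ] jawdeg 0.04 tiltfix_deg [-0.06  0.25  0.  ] F [ 0.1 -0.2  1.3] grip_cm 6.99 q [ 0.24  0.35 -1.07  1.72  0.33  1.26 -0.91]
delta_cm [-0.05  0.   -8.34]
```

```bash
python3 -m handwheel '[{"xyz":[0,0,-1.5],"angular":[0,0.2,0]},{"xyz":[0,0,-1.5],"angular":[0,0,0]},{"xyz":[0,0,-1.5],"angular":[0,0,0]},{"xyz":[0,0,-1],"angular":[0,0,0]},{"xyz":[0,0,0],"angular":[0,0,0]}]' 7 20 >/dev/null;python3 -m handwheel '[{"xyz":[0,0,0],"angular":[0,0,0]}]' 7 20 >/dev/null;python3 st.py 46.3 32.56 7.8
```

```text
t 46.3 p_cm [46.37 32.63 10.3 ] x [ 0.003  0.002 -1.   ] jawdeg 0.1 tiltfix_deg [-0.1   0.16  0.  ] F [-0.6  0.8  0.3] grip_cm 7.04 q [ 0.2   0.42 -1.03  1.78  0.39  1.16 -0.95]
delta_cm [-0.07 -0.07 -2.5 ]
```

```bash
python3 -m handwheel '[{"xyz":[-0.1,-0.1,-1],"angular":[0,0.1,0]},{"xyz":[0,0,-1],"angular":[0,0,0]},{"xyz":[0,0,-0.5],"angular":[0,0,0]},{"xyz":[0,0,0],"angular":[0,0,0]},{"xyz":[0,0,0],"angular":[0,0,0]}]' 7 20 >/dev/null;python3 st.py 46.3 32.56 7.8; python3 -m handwheel '[{"xyz":[0,0,0],"angular":[0,0,0]},{"xyz":[0,0,0],"angular":[0,0,0]},{"xyz":[0,0,0],"angular":[0,0,0]},{"xyz":[0,0,0],"angular":[0,0,0]},{"xyz":[0,0,0],"angular":[0,0,0]}]' 4.5 30 >/dev/null; python3 st.py 46.3 32.56 7.8
```

```text
t 46.72 p_cm [46.32 32.57  7.64] x [ 0.002  0.003 -1.   ] jawdeg 0.08 tiltfix_deg [-0.15  0.13  0.  ] F [-0.3 -0.3  0.2] grip_cm 6.99 q [ 0.18  0.45 -1.01  1.81  0.42  1.12 -0.98]
delta_cm [-0.02 -0.01  0.16]
t 47.13 p_cm [46.37 32.61  7.73] x [ 0.003  0.003 -1.   ] jawdeg 0.07 tiltfix_deg [-0.19  0.2   0.  ] F [ 0.5  0.1 -2.9] grip_cm 5.13 q [ 0.18  0.45 -1.01  1.81  0.42  1.12 -0.98]
delta_cm [-0.07 -0.05  0.07]
```

```bash
python3 -m handwheel '[{"xyz":[0,0,1],"angular":[0,0,0]},{"xyz":[0,0,2.5],"angular":[0,0,0]},{"xyz":[0,0,3],"angular":[0,0,0]},{"xyz":[0.2,-1,3],"angular":[0,0,0]},{"xyz":[0.3,-2,3],"angular":[0,0,0]}]' 4.5 30 >/dev/null; for i in 1 2; do python3 -m handwheel '[{"xyz":[0.5,-3,0.2],"angular":[0,0,0]},{"xyz":[0.5,-3,0.2],"angular":[0,0,0]},{"xyz":[0.5,-3,0.2],"angular":[0,0,0]},{"xyz":[0.5,-3,0.2],"angular":[0,0,0]},{"xyz":[0.5,-3,0.2],"angular":[0,0,0]}]' 4.5 30 >/dev/null; python3 st.py 52.54 -4.17 7.75; done
```

```text
t 47.97 p_cm [48.48 14.86 22.04] x [-0.002  0.004 -1.   ] jawdeg 1.43 tiltfix_deg [-0.23 -0.13 -0.  ] F [ 1.1  0.3 -2.6] grip_cm 5.12 q [ 0.7   0.1  -1.09  1.77  0.09  1.33 -0.39]
delta_cm [  4.06 -19.03 -14.29]
t 48.38 p_cm [50.77 -0.76 23.33] x [-0.001 -0.001 -1.   ] jawdeg 1.63 tiltfix_deg [ 0.08 -0.04  0.  ] F [ 0.2 -0.3 -2.9] grip_cm 5.14 q [ 0.9   0.07 -0.97  1.75  0.06  1.35 -0.05]
delta_cm [  1.77  -3.41 -15.58]
```

```bash
python3 -m handwheel '[{"xyz":[0.7,-1.5,0],"angular":[0,0,-0.8]},{"xyz":[0.4,-0.5,-0.5],"angular":[0,0,-0.5]},{"xyz":[0,0,-0.5],"angular":[0,0,0]},{"xyz":[0,0,0],"angular":[0,0,0]},{"xyz":[0,0,0],"angular":[0,0,0]}]' 4.5 30 >/dev/null; python3 -m handwheel '[{"xyz":[0,0,0],"angular":[0,0,0]}]' 4.5 30 >/dev/null; python3 st.py 52.54 -4.17 7.75
```

```text
t 48.88 p_cm [51.83 -3.12 22.22] x [-0.003 -0.001 -1.   ] jawdeg -0.07 tiltfix_deg [ 0.08 -0.19  0.  ] F [ 0.1 -0.  -3.1] grip_cm 5.12 q [ 0.9   0.12 -0.95  1.74  0.1   1.33 -0.07]
delta_cm [  0.71  -1.05 -14.47]
```

```bash
python3 -m handwheel '[{"xyz":[0.7,-1,0],"angular":[0,-0.2,0]},{"xyz":[0,0,0],"angular":[0,0,0]},{"xyz":[0,0,0],"angular":[0,0,0]},{"xyz":[0,0,0],"angular":[0,0,0]}]' 4.5 30 >/dev/null; python3 st.py 52.54 -4.17 7.75
```

```text
t 49.22 p_cm [52.6  -3.74 22.25] x [ 0.001 -0.001 -1.   ] jawdeg 0.38 tiltfix_deg [0.05 0.05 0.  ] F [ 0.3 -0.  -3.5] grip_cm 5.14 q [ 0.9   0.14 -0.94  1.73  0.12  1.33 -0.06]
delta_cm [ -0.06  -0.43 -14.5 ]
```

```bash
python3 -m handwheel '[{"xyz":[0,-0.4,-0.8],"angular":[0,0,0]},{"xyz":[0,0,-1.5],"angular":[0,0,0]},{"xyz":[0,0,-1.5],"angular":[0,0,0]},{"xyz":[0,0,-0.5],"angular":[0,0,0]},{"xyz":[0,0,0],"angular":[0,0,0]}]' 4.5 30 >/dev/null; python3 -m handwheel '[{"xyz":[0,0,0],"angular":[0,0,0]}]' 4.5 30 >/dev/null; python3 st.py 52.54 -4.17 7.75
```

```text
t 49.72 p_cm [52.59 -4.21 17.7 ] x [ 0.002 -0.002 -1.   ] jawdeg 0.4 tiltfix_deg [0.09 0.1  0.  ] F [-0.1 -0.1 -3.6] grip_cm 5.18 q [ 0.89  0.18 -0.94  1.79  0.15  1.25 -0.08]
delta_cm [-0.05  0.04 -9.95]
```

```bash
for i in 1 2; do python3 -m handwheel '[{"xyz":[0,0,-1],"angular":[0,0,0]},{"xyz":[0,0,-1.5],"angular":[0,0,0]},{"xyz":[0,0,-1],"angular":[0,0,0]},{"xyz":[0,0,0],"angular":[0,0,0]},{"xyz":[0,0,0],"angular":[0,0,0]}]' 4.5 30 >/dev/null; python3 st.py 52.54 -4.17 7.75; done
```

```text
t 50.13 p_cm [52.75 -4.26 14.16] x [ 0.006 -0.003 -1.   ] jawdeg 0.36 tiltfix_deg [0.15 0.33 0.  ] F [ 0.7  0.7 -2.2] grip_cm 5.11 q [ 0.87  0.22 -0.93  1.83  0.19  1.18 -0.11]
delta_cm [-0.21  0.09 -6.41]
t 50.55 p_cm [52.91 -4.28 10.59] x [ 0.009 -0.003 -1.   ] jawdeg 0.33 tiltfix_deg [0.19 0.52 0.  ] F [ 0.5  0.5 -3.8] grip_cm 5.17 q [ 0.84  0.26 -0.91  1.87  0.24  1.11 -0.15]
delta_cm [-0.37  0.11 -2.84]
```

```bash
python3 -m handwheel '[{"xyz":[-0.35,0.1,-0.6],"angular":[0.2,0.5,0]},{"xyz":[0,0,-0.8],"angular":[0,0,0]},{"xyz":[0,0,-0.4],"angular":[0,0,0]},{"xyz":[0,0,0],"angular":[0,0,0]}]' 4.5 30 >/dev/null; python3 st.py 52.54 -4.17 7.75
```

```text
t 50.88 p_cm [52.63 -4.19  8.76] x [ 0.002 -0.    -1.   ] jawdeg 0.31 tiltfix_deg [0.   0.09 0.  ] F [-0.6  1.3 -3. ] grip_cm 5.13 q [ 0.83  0.29 -0.9   1.89  0.26  1.08 -0.17]
delta_cm [-0.09  0.02 -1.01]
```

```bash
python3 -m handwheel '[{"xyz":[-0.1,0,-0.4],"angular":[0,0.1,0]},{"xyz":[0,0,-0.3],"angular":[0,0,0]},{"xyz":[0,0,0],"angular":[0,0,0]}]' 4.5 30 >/dev/null; python3 st.py 52.54 -4.17 7.75; for i in 1 2 3; do python3 -m handwheel '[{"xyz":[0,0,-0.12],"angular":[0,0,0]}]' 4.5 30 >/dev/null;python3 st.py 52.54 -4.17 7.75; done
```

```text
t 51.13 p_cm [52.54 -4.19  8.  ] x [ 0. -0. -1.] jawdeg 0.32 tiltfix_deg [0.   0.01 0.  ] F [-0.3  0.2 -3.3] grip_cm 5.16 q [ 0.83  0.3  -0.9   1.9   0.26  1.07 -0.17]
delta_cm [-0.    0.02 -0.25]
t 51.22 p_cm [52.56 -4.19  7.89] x [ 0. -0. -1.] jawdeg 0.31 tiltfix_deg [0.   0.03 0.  ] F [-0.3 -0.1 -3.1] grip_cm 5.13 q [ 0.83  0.3  -0.9   1.9   0.27  1.07 -0.18]
delta_cm [-0.02  0.02 -0.14]
t 51.3 p_cm [52.57 -4.19  7.77] x [ 0.001 -0.    -1.   ] jawdeg 0.31 tiltfix_deg [0.01 0.04 0.  ] F [-1.3 -1.  -2.8] grip_cm 5.16 q [ 0.83  0.3  -0.9   1.9   0.27  1.07 -0.18]
delta_cm [-0.03  0.02 -0.02]
t 51.38 p_cm [52.58 -4.21  7.72] x [ 0.    -0.001 -1.   ] jawdeg 0.3 tiltfix_deg [0.05 0.03 0.  ] F [-5.1 -0.2 11.9] grip_cm 5.16 q [ 0.82  0.3  -0.9   1.9   0.27  1.07 -0.18]
delta_cm [-0.04  0.04  0.03]
```

Contact. Release, lift straight up, then retreat toward the drip-tray side so the top view is clear.

```bash
python3 -m handwheel '[{"xyz":[0,0,0],"angular":[0,0,0]},{"xyz":[0,0,0],"angular":[0,0,0]},{"xyz":[0,0,0],"angular":[0,0,0]},{"xyz":[0,0,0],"angular":[0,0,0]}]' 6.6 20 >/dev/null; python3 st.py;  python3 -m handwheel '[{"xyz":[0,0,1],"angular":[0,0,0]},{"xyz":[0,0,2],"angular":[0,0,0]},{"xyz":[0,0,3],"angular":[0,0,0]},{"xyz":[0,0,3],"angular":[0,0,0]},{"xyz":[0,0,3],"angular":[0,0,0]}]' 6.6 20 >/dev/null; for i in 1 2; do python3 -m handwheel '[{"xyz":[-0.6,3,0],"angular":[0,0,0]},{"xyz":[-0.6,3,0],"angular":[0,0,0]},{"xyz":[-0.6,3,0],"angular":[0,0,0]},{"xyz":[-0.6,3,0],"angular":[0,0,0]},{"xyz":[-0.6,3,0],"angular":[0,0,0]}]' 6.6 20 >/dev/null; python3 st.py; done; python3 -m handwheel '[{"xyz":[0,0,0],"angular":[0,0,0]},{"xyz":[0,0,0],"angular":[0,0,0]},{"xyz":[0,0,0],"angular":[0,0,0]},{"xyz":[0,0,0],"angular":[0,0,0]}]' 6.6 20 >/dev/null; python3 st.py
python3 - <<'E'
from h import *
for n in ("side","top"): cv2.imwrite(f"pics/{n}11.png",get_image(n)["pixels"])
E
python3 meas.py pics/top11.png
```

```text
t 51.72 p_cm [52.82 -4.21  7.93] x [ 0.005 -0.002 -1.   ] jawdeg 0.3 tiltfix_deg [0.1  0.29 0.  ] F [ 0.9 -0.5 -0. ] grip_cm 6.43 q [ 0.82  0.3  -0.9   1.89  0.27  1.07 -0.18]
t 52.55 p_cm [49.98 10.59 21.29] x [ 0.015 -0.004 -1.   ] jawdeg -0.52 tiltfix_deg [0.21 0.85 0.  ] F [1.2 0.6 0.2] grip_cm 6.6 q [ 0.75  0.09 -1.05  1.79  0.09  1.3  -0.34]
t 52.97 p_cm [46.84 26.36 21.86] x [ 0.024 -0.006 -1.   ] jawdeg -0.58 tiltfix_deg [0.36 1.38 0.  ] F [ 1.3 -0.6  0.1] grip_cm 6.57 q [ 0.46  0.21 -1.15  1.72  0.21  1.32 -0.74]
t 53.3 p_cm [46.43 27.38 22.18] x [ 0.026 -0.    -1.   ] jawdeg 0.32 tiltfix_deg [0.01 1.5  0.  ] F [ 1.  -0.2 -0.4] grip_cm 6.57 q [ 0.45  0.2  -1.15  1.72  0.21  1.33 -0.74]
obl 150 ((566.0226440429688, -104.6173095703125), (58.14979553222656, 36.13117980957031), 78.01992797851562)
obl 170 ((566.1217041015625, -104.7144546508789), (57.35894775390625, 35.256134033203125), 78.02066802978516)
spraycap 90 (array([ 0.52391143, -0.03888728]), np.float64(0.015856707335955036))
spraycap 90 (array([ 0.57896728, -0.03584274]), np.float64(0.019598662684156904))
spraycap 90 (array([0.6031812 , 0.06899604]), np.float64(0.0193164660036088))
spraycap 90 (array([ 0.60689349, -0.1427234 ]), np.float64(0.015961085284809925))
spraycap 110 (array([ 0.52408087, -0.03892182]), np.float64(0.016520576560015404))
spraycap 110 (array([0.60315974, 0.06901591]), np.float64(0.018740421598122555))
spraycap 110 (array([ 0.60690438, -0.14269509]), np.float64(0.015445288014341849))
spraycap 120 (array([ 0.52414112, -0.03891208]), np.float64(0.01677913931360548))
spraycap 120 (array([0.603152  , 0.06903004]), np.float64(0.018500108312996286))
spraycap 120 (array([ 0.60693483, -0.14270336]), np.float64(0.01524091368567944))
```

View pics/top11.png

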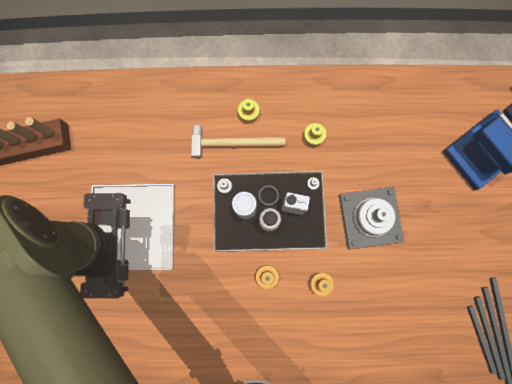

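View pics/side11.png

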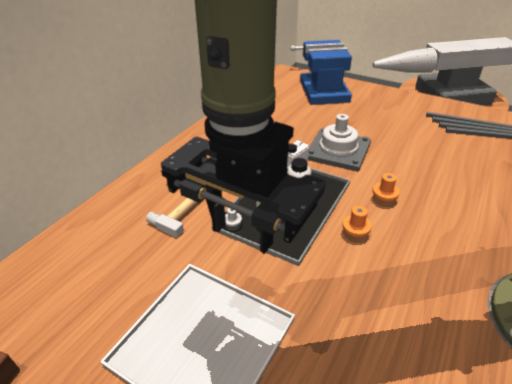

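```bash
python3 - <<'E'
from h import *
a=cv2.imread("pics/top0.png");b=cv2.imread("pics/top11.png")
for n,(x0,y0,x1,y1) in dict(medium=(216,176,234,194),small=(305,175,322,191),hammer=(185,118,292,165),yellow=(235,95,330,150),orange=(250,262,340,300)).items():
    print(n,cv2.phaseCorrelate(cv2.cvtColor(a[y0:y1,x0:x1],6).astype(float),cv2.cvtColor(b[y0:y1,x0:x1],6).astype(float)), cv2.absdiff(a[y0:y1,x0:x1],b[y0:y1,x0:x1]).mean())
close_job();print("closed")
E
python3 st.py
```

```text
medium ((-0.06236798514104791, -0.0020250447972927077), 0.9768414655523341) 10.681069958847736
small ((0.011544090977354315, 0.09926866695496805), 0.939619591970692) 10.077205882352942
hammer ((-0.02199058588779934, 0.015837093502589994), 0.9883062849825573) 13.32239676542719
yellow ((-0.01484659346483852, 0.030982754597864925), 0.9956712494929479) 13.134098883572568
orange ((0.0386968920107833, -0.06283901056982799), 0.9963678636920156) 13.19551656920078
the job is handed in; nothing more can be done
closed
the job is handed in; nothing more can be done
```

The job is done and handed in at about 53 s of the 136 s allowed. I stood all three containers on the drip tray, then seated the large former nose down in the die. After that I put the oblong can, the tin and the spray can back on the tool tray, in that order.

**Former:** It touched down at tool height 7.68 cm, against 7.69 cm expected when fully home. Its shank top was within about 0.2 px of the predicted spot, and the side view showed it upright with the flange flush on the die's top.

**Containers:** All three look upright in the last top view. Their offsets from the starting spots, measured from the top camera, are within the 1 cm allowed:

| Container | Offset from start |
|---|---|
| Oblong can | 0.9 mm |
| Round tin | 3.2 mm |
| Spray can | 3.1 mm |

**Bystanders:** The two smaller formers and the hammer had shifted by 0.1 px or less between the first and last pictures.

**Checks that disagreed or were limited:**
- On the drip tray the spray can stood about 8 mm from where the tool had released it, so I re-measured it with the camera before picking it up again.
- In the final side view the gripper hid the tin and part of the other two containers, so their upright stance and positions there rest mainly on the top view.

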